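# Refit the crank of the hand mill and lock it with its retaining clip

## Robot

A 6-joint arm with a two-finger parallel gripper is mounted at the origin on a cart in front of the work surface, level with it; the furniture and walls round the work are solid. World frame = base frame: x ahead of the robot, y to its left, z up, the work surface at z = 0. Lengths are in m, angles in rad, forces in N, time in s.
With the tool pointing down it reaches from about 0.375 to 0.975 m from the base axis. Payload 3.8 kg.
Tool frame: the origin (TCP) lies midway between the tips of the shut fingers; the grasp point (between the pads) lies 19 mm behind it; z points along the fingers, y is the line along which they close (so a half turn about z gives the same grasp; the last joint's range is limited). The gripper opens to 85 mm and grips with 20 to 120 N. Pads are 22 mm wide; open, the fingers measure 114 mm over their backs; the gripper's body (76 mm by 85 mm) begins 54 mm behind the grasp point. The pads swing forward as they close: fully open they stand 13 mm farther back than shut.
Start: joints at [1.168, 0.264, 1.604, -0, 1.274, -0.037], TCP at [0.241, 0.63, 0.231] pointing down, gripper open.
Joint ranges: [-2.63, 2.63], [-0.94, 2.18], [0.31, 2.57], [-1.31, 4.45], [0, 2.66], [-2.55, 2.55]. Speed limits (rad/s): [2.57, 2.57, 3.14, 3.14, 3.14, 3.14].

## Interface

Orientations are given as a rotation vector (axis times angle).
In Python, from workcell import status, read_camera, workorder, masks_of gives the robot as it stands.
- The arm moves only by the tool drive_tool, never from a script. Its argument "rows" is a list of rows, each a list of 7 numbers: the turn, a rotation vector about the tool's x, y, z in degrees, then the shift along the tool's x, y, z in m, then the opening, from 0 (shut) to 1 (fully open). In form: [[ax, ay, az, tx, ty, tz, claw], ...]. A call has 1 to 8 rows; each row shifts and turns the commanded pose from where the row before left it, along the tool's axes as they then stand; what a row does not reach is not made up. A row lasts 1/12 s, in which the tool goes at most 41.7 mm and 7.16 degrees, less where a joint would pass 70% of its speed; a pose out of reach is approached as far as the arm can. A call is refused whole if a number of a shift passes 0.0417 or a number of a turn 7.16, either way. A call with a gripper value outside its range is refused whole. The fingers move at their own pace and stop on an object; "force" is the grip in N (left out, the last holds). Time passes only in rows, so rows that do not move let the fingers close. It gives the time, the measured TCP pose, the force, the opening and the grip force at its end, in the units of the state.
- status.read_state(): the state, without advancing time (a new reading comes with each control period).
- read_camera(name): name is "side" or "top"; returns a dict with "color" (420x560x3 uint8, red, green, blue), "intrinsics" (3x3 intrinsics, pixels), "world_from_camera" (4x4, takes a point from camera to world coordinates). Camera axes: x right, y up, looking along -z (the intrinsics and any distortion apply to the point x, -y, -z); pixel columns grow to the right and rows downward; lengths in m; the calibration is good to about 2 mm. A picture is of the moment at which its call begins. There is no depth.
- workorder.finish_job(): hands the job in; it is judged then, once.
Trained networks look in a picture, given as the dict that the camera call returned (one of the last four; its "shot" number tells which), for a name from the list of things; names that differ only in an ending like _2 or _b are one class to them, and where a whole thing is asked for, a point or a joint stands for the part that bears it (a point fixed in the world has none). Each returns a list of dicts, best first, with "score" (0 to 1); they miss things now and then, are a little off and sometimes report something else, mostly with a low value. They report only what shows in the picture. A call takes as long as a camera call. They do not tell look-alikes from the thing itself.
- masks_of(picture, name): "mask" (420x560 bool, what is visible of it) and "bbox" ([left, top, right, bottom] in pixels, round what is visible of it).
The state is a dict: "time": time; "q": joint angles; "joint_vel": joint speeds; "joint_torque": joint torques, N m; "tool_pos": TCP position; "tcp_rot": TCP orientation; "wrist_force": force on the tool from outside, world axes, zero at the start; "torque": the same for the moment, N m; "width": opening from 0.0 (shut) to 1.0 (fully open); "grip_force": force on a finger pad.
Only numpy, scipy, OpenCV 4.12 (cv2) and the standard library are available. Lean on these libraries where they do the work, as an engineer would, in place of code of your own. Each camera call takes 0.05 s, during which the arm holds its last target. There are 200 camera calls.

## Task

Put the crank back on the square drive shaft of the hand mill, all the way down on the shaft's shoulder. Then slide the retaining clip sideways into the groove of the shaft above the crank, pressing gently by feel until it has snapped fully home, and let go of everything. Do not force clip or crank, and leave the pepper mill, spice jar and glass where they stand.

Things in the scene. Friction and masses are not known exactly. Their poses are not given: they have to be found in the camera images.
- mill: hand mill: white round column, 106 mm wide, glass jar in its lower half, held fast by its suction foot. Origin: centre of its underside, z up along its axis. A steel drive shaft stands on top: round flange (the shoulder, 40 mm wide) for the crank, then a 14 mm square. It turns with a drag of 0.12 N m. Never push the clip against it with more than 22 N, the crank with more than 40 N
- mill_top (a point): point on the mill's axis 138 mm above its origin: mean height of the shaft's shoulder, which stands up to 3 mm higher or lower with the grind setting. The shaft floats sideways in its bearing: it starts up to 3 mm off the axis along the mill's x and y and can be shifted up to 4 mm off it by 2 to 3 N, then is rigid
- mill_shaft (a joint): turn of the drive shaft, anticlockwise from above; at 0 its flats face along the mill's x and y. Heights over the shoulder: square 0 to 17 mm (its edge cut back over the last 2.5), round neck of 9 mm diameter (the groove) 17 to 25, round head of 14 mm diameter 25 to 33, tapered to 7 mm at the tip and bevelled below
- crank: crank with steel hub and wooden knob, about 130 g, lying knob up. Origin: centre of the hub's underside. Hub: block 30 (x) by 28 (y) by 18 mm high, with an upright square through-hole 15.5 mm wide, sides along x and y; fits the shaft in any quarter turn. A flat arm, 14 mm wide, 6 thick, flush with the underside, runs along +x to the knob (29 mm wide, top at 52 mm) at 76 mm
- clip: open steel retaining clip, 58 mm long, 26 wide, flat part 5 mm thick, 40 g, with an upright black thumb grip. Origin: on the underside below the middle of the thumb grip, which is 16 mm long (x), 10 thick (y), from 5 to 34 mm up; the steel under it is 16 mm wide, so fingertips closing along y stay 6 mm or more above the underside. The mouth opens to +x
- clip_bore (a point): centre of the clip's bore, on its underside, 30 mm along +x from the clip's origin; on the shaft's axis when home, the clip then lying on the hub's top, under the shaft's head (a gap of 7 mm). Two sprung arms end in noses 7 mm apart, 4 mm ahead of it. They meet the neck 7 mm short of home, spread to pass it (5 to 15 N of push), then the bore's back, 5 mm behind, stops on it
- pepper_mill: dark wooden pepper mill, 58 mm wide, 170 mm high; origin at the centre of its underside
- spice_jar: glass spice jar with a red cap, 45 mm wide, 106 mm high; origin at the centre of its underside
- tumbler: drinking glass, 81 mm wide, 93 mm high; origin at the centre of its underside
Things that resemble listed ones, but are neither listed nor needed, are in the scene too. There is more than one size of the crank; the job needs the larger.

How it is judged:
On the way, in this order (a step that is already met when the one before it is completed fails the run):
1. the crank sits down on the shoulder of the shaft, level, and is let go (horizontal distance between crank and mill below 0.007 m and z of crank in the frame of mill between 0.133 and 0.1435 m and angle between crank's own z axis and vertical below 0.12 rad and contact force between the fingers and crank below 0.2 N), for 0.2 s.
2. the clip is snapped home in the groove above the crank (horizontal distance between clip_bore and crank below 0.0025 m and z of clip_bore in the frame of crank between 0.0165 and 0.022 m and angle between the z axis of clip and the z axis of crank, either way round below 0.2 rad), for 0.2 s.
At the end, for the whole second after the job is handed in: crank down on the shoulder (hub within 7 mm of the mill axis, underside 133 to 143.5 mm up, level within 7 degrees); clip home (clip_bore within 2.5 mm of the hub's axis, underside 16.5 to 22 mm above the hub's, parallel within 11 degrees); both at rest and released (all of step 2 and horizontal distance between crank and mill below 0.007 m and z of crank in the frame of mill between 0.133 and 0.1435 m and angle between crank's own z axis and vertical below 0.12 rad and linear speed of each of clip, crank below 0.02 m/s); the robot touches nothing.
It fails at once if the clip is forced against the mill or its shaft (more than 22 N) (contact force between clip and mill above 22 N).
It fails at once if the crank is forced against the mill or its shaft (more than 40 N) (contact force between crank and mill above 40 N).
It fails at once if the pepper mill, the spice jar or the glass is moved more than 3 cm (distance of any of pepper_mill, spice_jar, tumbler from where it was at the start of the episode above 0.03 m).
It also fails if it takes over 72 s, if anything falls off the work surface, if the arm or the gripper's body presses on something with over 40 N, if the wrist force passes 120 N, or if a joint passes its speed limit or range.

## Working session

There is one attempt and no reset: what is moved stays moved. The work goes in short steps, Python scripts to look and compute and a tool call to move; the robot and the scene stay as the last step left them, time stands still between calls to the robot, and variables do not carry over. Pictures are saved under pics/ and viewed, at most 10 in all, crops included, and the job is handed in when it is done.

Besides the shell and the picture viewer there is one more tool, called by a JSON object that holds its "name" and its "arguments". drive_tool: Moves the arm, as the interface text tells. Its arguments: {"type":"object","properties":{"rows":{"type":"array"},"force":{"type":"number"}},"required":["rows"]}

```bash
mkdir -p pics; ls; cat > h.py <<'E'
import numpy as np,cv2
from workcell import status, read_camera, workorder, masks_of
def ray(p,u,v):
    K=p["intrinsics"];T=np.array(p["world_from_camera"])
    d=np.array([(u-K[0][2])/K[0][0],-(v-K[1][2])/K[1][1],-1.0])
    return T[:3,3],T[:3,:3]@d
def at_z(p,u,v,z):
    o,d=ray(p,u,v);return o+d*(z-o[2])/d[2]
def proj(p,X):
    K=p["intrinsics"];T=np.array(p["world_from_camera"])
    c=T[:3,:3].T@(np.array(X)-T[:3,3]);return K[0][0]*c[0]/-c[2]+K[0][2],K[1][1]*c[1]/c[2]+K[1][2]
def save(p,n,box=None,s=1):
    im=p["color"][:,:,::-1]
    if box: im=im[box[1]:box[3],box[0]:box[2]]
    cv2.imwrite("pics/"+n,cv2.resize(im,None,fx=s,fy=s,interpolation=cv2.INTER_CUBIC))
E
python3 - <<'E'
from h import *
a=[]
for n in ("top","side"):
    p=read_camera(n);a.append(p["color"]);print(n,[k for k in p],np.round(p["intrinsics"],1).tolist(),np.round(p["world_from_camera"],3).tolist(),p.get("distortion"))
    save(p,n+"0.png",s=1.4)
    for k in ("mill","mill_shaft","crank","clip","pepper_mill","spice_jar","tumbler"):
        for m in masks_of(p,k):
            ys,xs=np.nonzero(m["mask"]);print(k,round(m["score"],2),m["bbox"],round(xs.mean(),1),round(ys.mean(),1),len(xs))
E
```

```text
pics
top ['color', 'intrinsics', 'world_from_camera', 'shot'] [[467.1, 0.0, 280.2], [0.0, 467.1, 206.9], [0.0, 0.0, 1.0]] [[0.003, 0.994, -0.11, 0.429], [-1.0, 0.004, 0.01, 0.047], [0.01, 0.11, 0.994, 1.421], [0.0, 0.0, 0.0, 1.0]] None
mill 0.78 [311.7, 208.1, 353.3, 244.8] 329.3 223.9 1002
mill_shaft 0.73 [328.4, 213.0, 339.0, 223.9] 334.9 219.3 155
clip 0.45 [396.7, 224.3, 409.4, 238.7] 402.9 232.3 72
spice_jar 0.72 [344.8, 169.9, 369.5, 192.1] 357.8 180.2 279
spice_jar 0.45 [312.6, 208.8, 354.5, 243.1] 329.6 223.5 1012
tumbler 0.67 [392.9, 155.0, 428.6, 186.0] 409.7 171.7 766
side ['color', 'intrinsics', 'world_from_camera', 'shot'] [[405.8, 0.0, 283.8], [0.0, 405.8, 207.4], [0.0, 0.0, 1.0]] [[0.821, 0.228, -0.524, 0.06], [-0.571, 0.362, -0.737, -0.762], [0.021, 0.904, 0.427, 0.57], [0.0, 0.0, 0.0, 1.0]] None
mill 0.63 [267.2, 216.2, 308.9, 294.4] 286.9 260.6 2254
mill_shaft 0.73 [282.9, 217.7, 295.6, 237.6] 289.2 227.7 169
mill_shaft 0.7 [338.6, 239.7, 362.5, 282.7] 350.6 261.3 918
crank 0.93 [195.3, 227.0, 233.6, 256.4] 215.7 242.3 379
crank 0.62 [155.7, 188.0, 173.8, 209.6] 163.5 198.1 111
clip 0.68 [334.9, 329.9, 355.2, 348.8] 343.0 338.0 232
pepper_mill 0.68 [307.8, 180.6, 328.4, 239.9] 317.7 214.1 958
pepper_mill 0.32 [335.4, 330.3, 356.5, 347.9] 343.2 338.3 275
spice_jar 0.66 [339.2, 240.1, 360.7, 285.0] 350.3 261.3 903
tumbler 0.73 [389.4, 265.2, 434.1, 321.1] 409.3 292.5 1908
```

View pics/top0.png

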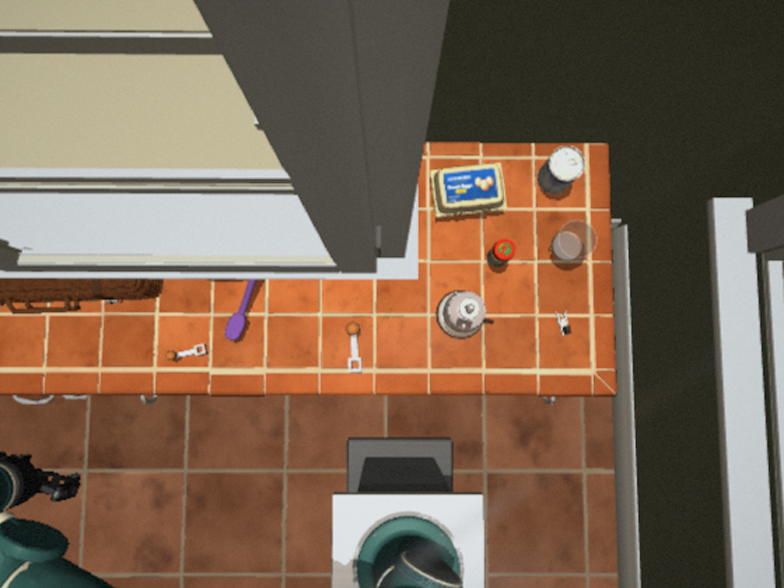

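View pics/side0.png

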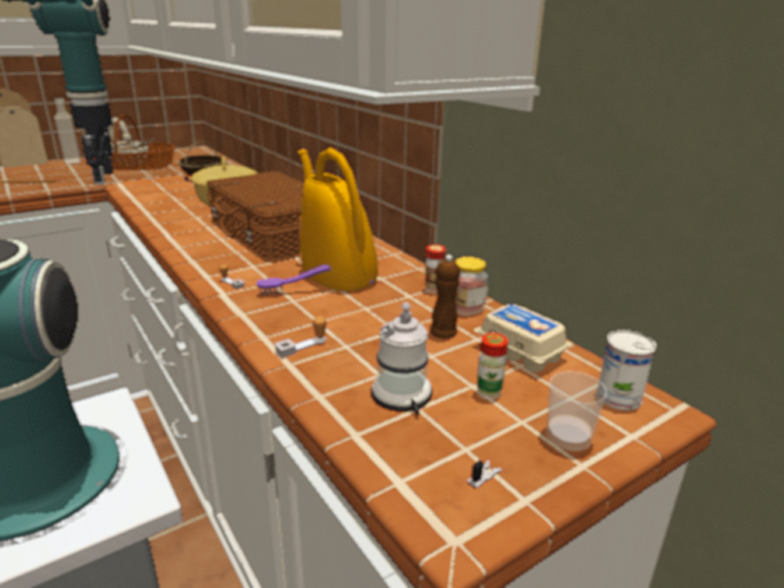

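The two views agree on the main objects (full-picture pixels, 560x420):

- **Cranks:** there are two in the top view, at (133,251) and (253,248). The one at (253,248) is longer, so it fits "the larger".
- **Clip:** at (402,231).
- **Mill:** at (330,224), with its shaft at (335,219).

I'll check the cranks in an enlarged crop and measure.

```bash
python3 - <<'E'
from h import *
p=read_camera("top");q=read_camera("side")
def crop(p,x,y,w=24,s=(390,290)):
    h=int(w*s[1]/s[0]);return cv2.resize(p["color"][y-h:y+h,x-w:x+w,::-1],s,interpolation=cv2.INTER_CUBIC)
m=np.vstack([np.hstack([crop(p,254,247,36),crop(p,133,251,36)]),np.hstack([crop(p,333,222),crop(p,402,231)])])
cv2.imwrite("pics/crop1.png",m)
for n,u,v,z in [("bighub",253.5,259,.018),("bigknob",252,234,.052),("smallhub",144,250,.014),("smallknob",122,254,.04),("shafttip",334.5,219,.165),("clip",402.5,232,.02),("cabinet edge",298,195,.5)]:
    print(n,at_z(p,u,v,z).round(4))
m=[x for x in masks_of(q,"mill_shaft")][0]["mask"]
ys,xs=np.nonzero(m);print("side shaft tip",xs[ys<ys.min()+2].mean(),ys.min())
print(status.read_state())
E
```

```text
bighub [0.4283 0.1125 0.018 ]
bigknob [0.5011 0.116  0.052 ]
smallhub [0.4541 0.4403 0.014 ]
smallknob [0.4418 0.497  0.04  ]
shafttip [ 0.5364 -0.112   0.165 ]
clip [ 0.5103 -0.3347  0.02  ]
cabinet edge [0.5554 0.0027 0.5   ]
side shaft tip 289.0 218
{'time': 0.95, 'q': array([ 1.16811974e+00,  2.63846367e-01,  1.60400240e+00, -8.67340831e-06,
        1.27367579e+00, -3.69288657e-02]), 'joint_vel': array([ 2.36335247e-05,  8.28745806e-04, -9.67815241e-04,  1.11529296e-03,
        4.26497570e-05,  3.53281338e-04]), 'joint_torque': array([ 1.00257505e-03, -5.15078437e+01, -3.67732930e+01, -5.28596320e-05,
        6.67833810e-04,  2.25924133e-07]), 'tool_pos': array([0.24143596, 0.63034729, 0.2313146 ]), 'tcp_rot': array([5.71310195e-01, 3.08918515e+00, 1.01539031e-04]), 'wrist_force': array([-0.28098658, -0.39352474,  0.46585577]), 'torque': array([-0.00077695,  0.00382295, -0.00382936]), 'grip_force': 0.0, 'width': 0.9938137586549505}
```

View pics/crop1.png

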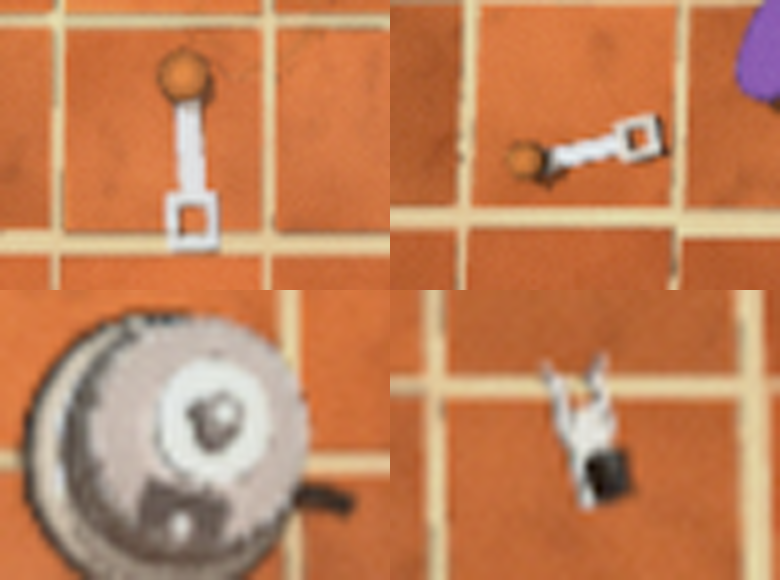

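The crop shows the crank at (253,260) to (252,234) is clearly larger than the one at (133,251), so that is my target. The clip's mouth points up in the image, with its thumb grip at the bottom right. Next I'll fit simple models for subpixel poses.

```bash
cat > fit.py <<'E'
from h import *
from scipy.optimize import minimize
S=8
def render(p,parts,T):   # parts: list of (pts Nx3, value)
    c,s=np.cos(T[2]),np.sin(T[2]);R=np.array([[c,-s,0],[s,c,0],[0,0,1]])
    x0,y0,x1,y1=p["roi"];im=np.zeros(((y1-y0)*S,(x1-x0)*S),np.float32)
    for pts,val in parts:
        uv=np.array([proj(p,R@np.array(q)+[T[0],T[1],T[3] if len(T)>3 else 0]) for q in pts])
        uv=((uv-[x0,y0]+.5)*S).astype(np.float32)
        cv2.fillConvexPoly(im,cv2.convexHull((uv*16).round().astype(np.int32)),val,shift=4)
    return cv2.GaussianBlur(cv2.resize(im,(x1-x0,y1-y0),interpolation=cv2.INTER_AREA),(0,0),.5)
def box(x0,x1,y0,y1,z0,z1): return [(x,y,z) for x in(x0,x1) for y in(y0,y1) for z in(z0,z1)]
def cyl(r,z): return [(r*np.cos(a),r*np.sin(a),z) for a in np.linspace(0,6.28,40)]
def roi(p,u,v,w,h): p["roi"]=(u-w,v-h,u+w,v+h)
def get(p):
    x0,y0,x1,y1=p["roi"];return p["color"][y0:y1,x0:x1].astype(np.float32)/255
def steel(c): 
    mx,mn=c.max(2),c.min(2);return np.clip((.4-(mx-mn)/(mx+.01))/.3,0,1)*np.clip((mx-.25)/.3,0,1)
def fit(views,T0,step):
    f=lambda T:sum(((render(p,parts,T)-t)**2).sum() for p,parts,t in views)
    sx=np.vstack([T0]+[np.array(T0)+np.eye(len(T0))[i]*step[i] for i in range(len(T0))])
    r=minimize(f,T0,method="Nelder-Mead",options=dict(initial_simplex=sx,xatol=1e-5,fatol=1e-3,maxiter=300))
    return r.x,r.fun,f(T0)
E
cat > f1.py <<'E'
from fit import *
p=read_camera("top");q=read_camera("side")
hub=box(-.015,.015,-.014,.014,0,.018);hole=box(-.00775,.00775,-.00775,.00775,.018,.018);arm=box(.015,.062,-.007,.007,0,.006)
roi(p,253,255,14,14);tp=steel(get(p))
roi(q,207,247,16,12);tq=steel(get(q))
pt=[(arm,1.),(hub,1.),(hole,0.)]
for nm,v in [("top",[(p,pt,tp)]),("side",[(q,[(arm,1.),(hub,1.)],tq)]),("both",[(p,pt,tp),(q,[(arm,1.),(hub,1.)],tq)])]:
    r=fit(v,[.426,.1125,.05],[.006,.006,.1]);print("crank",nm,r[0].round(4),r[1:])
# thumb
th=box(-.008,.008,-.005,.005,.005,.034)
roi(p,403,233,8,8);roi(q,342,336,10,9)
dp=np.clip((.45-get(p).max(2))/.25,0,1);dq=np.clip((.45-get(q).max(2))/.25,0,1)
print((dp*9).round().astype(int));print((dq*9).round().astype(int))
for nm,v in [("top",[(p,[(th,1.)],dp)]),("side",[(q,[(th,1.)],dq)]),("both",[(p,[(th,1.)],dp),(q,[(th,1.)],dq)])]:
    r=fit(v,[.505,-.33,.1],[.006,.006,.2]);print("thumb",nm,r[0].round(4),r[1:])
E
python3 f1.py; python3 - <<'E'
from h import *
# flange
p=read_camera("top");q=read_camera("side")
for c,(u,v) in ((p,(335,220)),(q,(289,234))):
    print(c["color"][v-12:v+10,u-10:u+11].mean(2).round().astype(int))
E
```

```text
crank top [0.425  0.114  0.0587] (np.float64(9.473396301269531), np.float32(24.567072))
crank side [0.424  0.1139 0.0524] (np.float64(22.154613494873047), np.float32(27.577854))
crank both [0.4247 0.1141 0.0525] (np.float64(32.13534927368164), np.float32(52.144928))
[[0 0 0 0 0 0 0 0 0 0 0 0 0 0 0 0]
 [0 0 0 0 0 0 0 0 0 0 0 0 0 0 0 0]
 [0 0 0 0 0 0 0 0 0 0 0 0 0 0 0 0]
 [0 0 0 0 0 0 0 0 0 0 0 0 0 0 0 0]
 [0 0 0 0 0 0 0 0 0 0 0 0 0 0 0 0]
 [0 0 0 0 0 0 0 0 0 0 0 0 0 0 0 0]
 [0 0 0 0 0 0 0 0 0 0 0 0 0 0 0 0]
 [0 0 0 0 0 0 0 0 0 0 0 0 0 0 0 0]
 [0 0 0 0 0 0 0 0 3 4 4 5 0 0 0 0]
 [0 0 0 0 0 0 0 9 9 8 5 6 0 0 0 0]
 [0 0 0 0 0 0 0 8 9 9 7 8 0 0 0 0]
 [0 0 0 0 0 0 0 3 9 9 8 7 0 0 0 0]
 [0 0 0 0 0 0 0 0 9 9 9 7 0 0 0 0]
 [0 0 0 0 0 0 0 0 3 5 2 0 0 0 0 0]
 [0 0 0 0 0 0 0 0 0 0 0 0 0 0 0 0]
 [0 0 0 0 0 0 0 0 0 0 0 0 0 0 0 0]]
[[0 0 0 0 0 0 0 0 0 0 0 0 0 0 0 0 0 0 0 0]
 [0 0 0 0 0 0 0 0 0 0 0 0 0 0 0 0 0 0 0 0]
 [0 0 0 0 0 0 0 0 0 0 0 0 0 0 0 0 0 0 0 0]
 [0 0 0 0 0 0 0 0 0 3 8 7 1 0 0 0 0 0 0 0]
 [0 0 0 0 0 0 0 1 6 9 9 9 5 0 0 0 0 0 0 0]
 [0 0 0 0 0 0 1 8 9 9 9 9 6 0 0 0 0 0 0 0]
 [0 0 0 0 0 0 
[... 3996 characters left out ...]
1 145 144 133 129 129 130 127 125 126 126 129 133 143 163 182
  196 204 208]
 [107 115 145 177 181 176 168 162 162 159 154 159 160 166 172 181 194 204
  209 209 209]
 [114 133 167 197 208 209 205 200 200 196 192 198 199 202 206 208 209 211
  210 209 207]
 [149 172 196 210 217 219 218 219 220 219 219 220 218 218 217 215 213 211
  210 209 208]
 [190 205 212 216 217 219 222 223 225 226 226 225 224 221 219 215 214 212
  210 210 207]
 [207 214 215 217 218 220 222 225 226 226 227 227 225 224 220 217 215 212
  210 206 201]
 [196 204 209 213 218 222 225 226 228 229 228 228 226 225 222 217 211 205
  199 189 181]
 [172 181 188 197 206 211 214 216 218 218 218 216 216 214 211 205 196 191
  186 176 172]]
```

```bash
cat > f2.py <<'E'
from fit import *
p=read_camera("top");q=read_camera("side")
th=box(-.008,.008,-.005,.005,.005,.034)
def circ(r,z):return [(x+.03,y,z) for x,y,_ in cyl(r,0) for z in ([z] if z else [0,.005])]
def clipm(a):
    lip=[[(x,s*y,z) for x,y in((.034,.0035),(.034,.010),(a+.058,.009),(a+.058,.013)) for z in(0,.005)] for s in(1,-1)]
    return [(box(a,.022,-.008,.008,0,.005),1.),(circ(.011,0),1.),(circ(.005,.005),0.),(lip[0],1.),(lip[1],1.),(th,0.)]
roi(p,402,230,12,12);roi(q,344,338,15,13)
tp,tq=steel(get(p)),steel(get(q))
dp=np.clip((.45-get(p).max(2))/.25,0,1)
print((tp*9).round().astype(int));print((tq*9).round().astype(int))
for a in(-.016,-.012,-.008):
  m=clipm(a)
  for nm,v in [("top",[(p,m,tp),(p,[(th,1.)],dp)]),("side",[(q,m,tq)]),("both",[(p,m,tp),(p,[(th,1.)],dp),(q,m,tq)])]:
    r=fit(v,[.500,-.338,.18],[.006,.006,.2]);print("clip",a,nm,r[0].round(4),r[1:])
# shaft axis
print("flange", at_z(p,335.0,219.7,.138).round(4),"tip top",at_z(p,336,219,.170).round(4))
for z in(.168,.171,.174):print("tip side",z,at_z(q,289,217.7,z).round(4))
for z in(.135,.138,.141):print("flange proj side",proj(q,list(at_z(p,335,219.7,z))),"tip",proj(q,list(at_z(p,335,219.7,z)[:2])+[z+.033]))
print("proj flange edges side",[np.round(proj(q,at_z(p,335,219.7,.138)+.02*np.array([np.cos(a),np.sin(a),0])),1).tolist() for a in np.arange(0,6.3,.785)])
for m in masks_of(p,"mill_shaft")+masks_of(q,"mill_shaft"):
    ys,xs=np.nonzero(m["mask"]);print(m["score"],m["bbox"],xs.mean(),ys.mean())
a=cv2.resize(q["color"][213-5:213+35,289-27:289+27,::-1],(400,300),interpolation=cv2.INTER_CUBIC)
b=cv2.resize(q["color"][338-20:338+20,344-27:344+27,::-1],(400,300),interpolation=cv2.INTER_CUBIC)
cv2.imwrite("pics/crop2.png",np.hstack([a,b]))
E
python3 f2.py
```

```text
[[0 0 0 0 0 0 0 0 0 0 0 0 0 0 0 0 0 0 0 0 0 0 0 0]
 [0 0 0 0 0 0 0 0 0 0 0 0 0 0 0 0 0 0 0 0 0 0 0 0]
 [0 0 0 0 0 0 0 0 0 0 0 0 0 0 0 0 0 0 0 0 0 0 0 0]
 [0 0 0 0 0 0 0 0 0 0 0 0 0 0 0 0 0 0 0 0 0 0 0 0]
 [0 0 0 0 0 0 0 0 0 0 0 0 0 3 1 0 0 0 0 0 0 0 0 0]
 [0 0 0 0 0 0 0 3 0 0 0 0 1 7 0 0 0 0 0 0 0 0 0 0]
 [0 1 1 1 1 1 2 9 8 5 1 1 9 9 4 0 1 0 1 1 1 1 1 1]
 [3 3 3 3 3 3 3 7 9 7 3 3 5 9 8 3 3 3 3 3 3 3 4 3]
 [0 0 0 0 0 0 0 1 9 7 0 0 0 9 8 0 0 0 0 0 0 0 0 0]
 [0 0 0 0 0 0 0 0 8 8 0 0 5 9 9 0 0 0 0 0 0 0 0 0]
 [0 0 0 0 0 0 0 0 8 9 8 8 9 9 9 0 0 0 0 0 0 0 0 0]
 [0 0 0 0 0 0 0 0 6 9 9 9 9 9 9 6 0 0 0 0 0 0 0 0]
 [0 0 0 0 0 0 0 0 2 9 9 9 9 9 9 5 0 0 0 0 0 0 0 0]
 [0 0 0 0 0 0 0 0 0 9 9 9 9 9 8 0 0 0 0 0 0 0 0 0]
 [0 0 0 0 0 0 0 0 0 0 9 9 9 9 9 0 0 0 0 0 0 0 0 0]
 [0 0 0 0 0 0 0 0 0 0 9 9 9 3 3 3 0 0 0 0 0 0 0 0]
 [0 0 0 0 0 0 0 0 0 0 8 9 0 0 0 2 0 0 0 0 0 0 0 0]
 [0 0 0 0 0 0 0 0 0 0 4 9 0 0 0 0 0 0 0 0 0 0 0 0]
 [0 0 0 0 0 0 0 0 0 0 0 9 3 0 0 0 0 0 0 0 0 0 0 0]
 [0 0 0 0 0 0 0 0 0 0 0 7 9 0 0 0 0 0 0 0 0 0 0 0]
 [0 0 0 0 0 0 0 0 0 0 0 8 9 2 0 0 0 0 0 0 0 0 0 0]
 [0 0 0 0 0 0 0 0 0 0 0 0 4 0
[... 1660 characters left out ...]
 0 0 0 0 0 0 0 0 0 0 0 0 0 0 0 0 0 0 0]
 [0 0 0 0 0 0 0 0 0 0 0 0 0 0 0 0 0 0 0 0 0 0 0 0 0 0 0 0 0 0]]Traceback (most recent call last):
  File "f2.py", line 13, in <module>
    m=clipm(a)
  File "f2.py", line 7, in clipm
    return [(box(a,.022,-.008,.008,0,.005),1.),(circ(.011,0),1.),(circ(.005,.005),0.),(lip[0],1.),(lip[1],1.),(th,0.)]
                                                ~~~~^^^^^^^^
  File "f2.py", line 4, in circ
    def circ(r,z):return [(x+.03,y,z) for x,y,_ in cyl(r,0) for z in ([z] if z else [0,.005])]
                                                                             ^
UnboundLocalError: cannot access local variable 'z' where it is not associated with a value
```

```bash
sed -i 's/def circ(r,z):.*/def circ(r,z0):return [(x+.03,y,z) for x,y,_ in cyl(r,0) for z in ([z0] if z0 else [0,.005])]/; /^print((tp/d' f2.py; python3 f2.py
```

```text
clip -0.016 top [ 0.4995 -0.341   0.2195] (np.float64(28.24779510498047), np.float32(40.596096))
clip -0.016 side [ 0.4988 -0.3394  0.1334] (np.float64(51.313636779785156), np.float32(66.27437))
clip -0.016 both [ 0.4994 -0.3401  0.1753] (np.float64(82.13108825683594), np.float32(106.87047))
clip -0.012 top [ 0.4993 -0.3412  0.2225] (np.float64(23.855152130126953), np.float32(37.40659))
clip -0.012 side [ 0.4983 -0.3397  0.1425] (np.float64(42.996849060058594), np.float32(60.68491))
clip -0.012 both [ 0.4987 -0.3402  0.1741] (np.float64(70.23686218261719), np.float32(98.0915))
clip -0.008 top [ 0.4991 -0.3412  0.2203] (np.float64(24.5896053314209), np.float32(37.942654))
clip -0.008 side [ 0.4975 -0.3397  0.134 ] (np.float64(36.921058654785156), np.float32(62.09879))
clip -0.008 both [ 0.4983 -0.3401  0.1629] (np.float64(65.12621307373047), np.float32(100.04144))
flange [ 0.5367 -0.1168  0.138 ] tip top [ 0.5359 -0.1154  0.17  ]
tip side 0.168 [ 0.5331 -0.1173  0.168 ]
tip side 0.171 [ 0.5296 -0.1221  0.171 ]
tip side 0.174 [ 0.526  -0.1269  0.174 ]
flange proj side (np.float64(289.9857586564166), np.float64(230.38696887903004)) tip (np.float64(290.4026345915001), np.float64(217.25525319490384))
flange proj side (np.float64(289.8322887439405), np.float64(229.17016041410818)) tip (np.float64(290.24727693513836), np.float64(216.00273928018999))
flange proj side (np.float64(289.67843709392054), np.float64(227.95032528769062)) tip (np.float64(290.0915267603735), np.float64(214.74706083034326))
proj flange edges side [[297.0, 226.9], [291.3, 225.1], [284.7, 225.6], [281.1, 228.3], [282.5, 231.5], [288.3, 233.4], [295.1, 232.8], [298.7, 230.1], [297.0, 226.9]]
0.43 [327.6, 212.1, 339.1, 224.1] 334.84615384615387 219.04195804195805
0.77 [279.1, 217.2, 298.1, 236.1] 288.73026315789474 227.36184210526315
```

View pics/crop2.png

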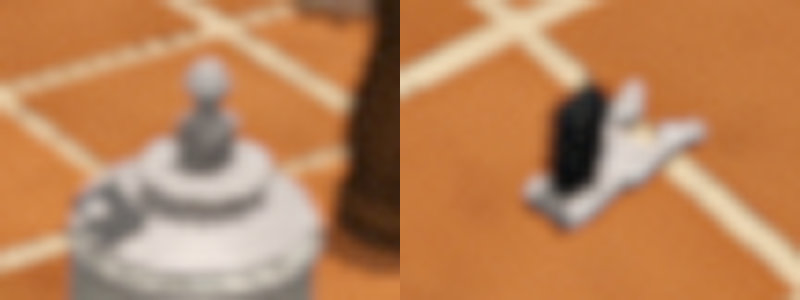

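Side crop: the shaft tip is at about (290,215) and the flange centre at about (289.5,229), and the square shows nearly its full diagonal to this camera. The clip lies with its thumb grip at the left and its mouth pointing away to the upper right, which matches the fit.

Fits:
- **Crank:** (0.4247, 0.114), yaw 3°
- **Clip:** (0.4988, -0.340), yaw 10°
- **Shaft:** (0.536, -0.117)

Next is a small helper that works out moves.

```bash
cat > plan.py <<'E'
import sys
from h import *
from scipy.spatial.transform import Rotation as Ro
def plan(x,y,z,az,n,claw):   # az: azimuth of tool x, deg
    s=status.read_state();R=Ro.from_rotvec(s["tcp_rot"]);M=R.as_matrix()
    P=np.array(s["tool_pos"]);Rt=Ro.from_matrix(np.array([[np.cos(np.radians(az)),np.sin(np.radians(az)),0],[np.sin(np.radians(az)),-np.cos(np.radians(az)),0],[0,0,-1]]))
    rv=(R.inv()*Rt).as_rotvec()/n
    rows=[]
    for i in range(n):
        d=R.as_matrix().T@((np.array([x,y,z])-P)/(n-i))
        d=np.round(d,4);rows.append(np.r_[np.round(np.degrees(rv),1),d,claw].tolist())
        P=P+R.as_matrix()@d;R=R*Ro.from_rotvec(np.radians(rows[-1][:3]))
    print("az now",round(np.degrees(np.arctan2(M[1,0],M[0,0])),1),"z-axis",M[:,2].round(3),"q6",s["q"][5].round(2),"F",s["wrist_force"].round(2),"t",s["time"])
    print(rows)
if __name__=="__main__": a=list(map(float,sys.argv[1:]));plan(*a[:4],int(a[4]),a[5])
E
python3 plan.py .425 .114 .12 183 16 .7
```

```text
az now 159.0 z-axis [-0.  0. -1.] q6 -0.04 F [-0.13  0.2  -0.07] t 1.45
[[0.0, -0.0, -1.5, -0.0223, -0.026, 0.007, 0.7], [0.0, -0.0, -1.5, -0.0216, -0.0266, 0.007, 0.7], [0.0, -0.0, -1.5, -0.0209, -0.0272, 0.0069, 0.7], [0.0, -0.0, -1.5, -0.0201, -0.0277, 0.007, 0.7], [0.0, -0.0, -1.5, -0.0194, -0.0282, 0.0069, 0.7], [0.0, -0.0, -1.5, -0.0187, -0.0287, 0.007, 0.7], [0.0, -0.0, -1.5, -0.0179, -0.0292, 0.0069, 0.7], [0.0, -0.0, -1.5, -0.0171, -0.0297, 0.007, 0.7], [0.0, -0.0, -1.5, -0.0164, -0.0301, 0.0069, 0.7], [0.0, -0.0, -1.5, -0.0156, -0.0305, 0.007, 0.7], [0.0, -0.0, -1.5, -0.0147, -0.0309, 0.0069, 0.7], [0.0, -0.0, -1.5, -0.0139, -0.0313, 0.007, 0.7], [0.0, -0.0, -1.5, -0.0131, -0.0316, 0.0069, 0.7], [0.0, -0.0, -1.5, -0.0123, -0.032, 0.007, 0.7], [0.0, -0.0, -1.5, -0.0114, -0.0323, 0.0069, 0.7], [0.0, -0.0, -1.5, -0.0106, -0.0325, 0.007, 0.7]]
```

{"name": "drive_tool", "arguments": {"rows": [[0,0,-1.5,-0.0223,-0.026,0.007,0.7],[0,0,-1.5,-0.0216,-0.0266,0.007,0.7],[0,0,-1.5,-0.0209,-0.0272,0.007,0.7],[0,0,-1.5,-0.02,-0.0277,0.007,0.7],[0,0,-1.5,-0.0194,-0.0282,0.007,0.7],[0,0,-1.5,-0.0187,-0.0287,0.007,0.7],[0,0,-1.5,-0.0179,-0.0292,0.007,0.7],[0,0,-1.5,-0.0171,-0.0297,0.007,0.7]]}}

```text
time: 2.12
tool_pos: [0.3335, 0.3707, 0.1752]
tcp_rot: [0.243, 3.132, 0.001]
wrist_force: [0.8, -0.8, -0.3]
width: 0.699
grip_force: 0.0
```

{"name": "drive_tool", "arguments": {"rows": [[0,0,-1.5,-0.0164,-0.03,0.007,0.7],[0,0,-1.5,-0.0156,-0.0305,0.007,0.7],[0,0,-1.5,-0.0147,-0.031,0.007,0.7],[0,0,-1.5,-0.0139,-0.0313,0.007,0.7],[0,0,-1.5,-0.013,-0.0316,0.007,0.7],[0,0,-1.5,-0.0123,-0.032,0.007,0.7],[0,0,-1.5,-0.0114,-0.0323,0.007,0.7],[0,0,-1.5,-0.0106,-0.0325,0.007,0.7]]}}

```text
time: 2.78
tool_pos: [0.4252, 0.1124, 0.1194]
tcp_rot: [-0.086, 3.139, 0.0]
wrist_force: [0.9, -0.1, -1.2]
width: 0.7
grip_force: 0.0
```

```bash
python3 plan.py .425 .114 .005 183 6 .7
```

```text
az now -176.9 z-axis [ 0.001  0.    -1.   ] q6 -1.42 F [ 0.91 -0.05 -1.15] t 2.7833
[[0.0, 0.0, 0.0, 0.0, 0.0003, 0.0191, 0.7], [0.0, 0.0, 0.0, 0.0001, 0.0002, 0.0191, 0.7], [0.0, 0.0, 0.0, 0.0, 0.0003, 0.0191, 0.7], [0.0, 0.0, 0.0, 0.0001, 0.0002, 0.019, 0.7], [0.0, 0.0, 0.0, 0.0, 0.0003, 0.0191, 0.7], [0.0, 0.0, 0.0, 0.0001, 0.0002, 0.019, 0.7]]
```

{"name": "drive_tool", "arguments": {"rows": [[0,0,0,0,0.0003,0.019,0.7],[0,0,0,0,0.0003,0.019,0.7],[0,0,0,0,0.0003,0.019,0.7],[0,0,0,0,0.0003,0.019,0.7],[0,0,0,0,0.0002,0.019,0.7],[0,0,0,0,0.0002,0.019,0.7],[0,0,0,0,0,0,0.7]]}}

```text
time: 3.37
tool_pos: [0.4215, 0.1149, 0.0022]
tcp_rot: [0.083, -3.134, 0.002]
wrist_force: [-2.4, -0.2, -0.3]
width: 0.699
grip_force: 0.0
```

{"name": "drive_tool", "arguments": {"rows": [[0,0,0,0,0,0,0.3],[0,0,0,0,0,0,0.2],[0,0,0,0,0,0,0.2],[0,0,0,0,0,0,0.2],[0,0,0,0,0,0,0.2],[0,0,0,0,0,0,0.2]], "force": 50}}

```text
time: 3.87
tool_pos: [0.4263, 0.116, 0.0069]
tcp_rot: [-0.083, 3.137, 0.001]
wrist_force: [-0.0, 1.3, 6.9]
width: 0.306
grip_force: 50.1
```

```bash
python3 - <<'E'
from h import *
p=read_camera("side");save(p,"g1.png",(170,190,270,265),6);q=read_camera("top")
print(status.read_state()["width"],status.read_state()["tool_pos"])
E
python3 plan.py .425 .114 .12 183 5 .2
```

```text
0.3123968593800722 [0.42626074 0.11598776 0.00689041]
az now -177.0 z-axis [ 0.003  0.001 -1.   ] q6 -1.41 F [-1.04 -0.29  6.94] t 3.9667
[[0.0, 0.0, 0.0, 0.0002, -0.0004, -0.0226, 0.2], [0.0, 0.0, 0.0, 0.0002, -0.0004, -0.0226, 0.2], [0.0, 0.0, 0.0, 0.0002, -0.0004, -0.0226, 0.2], [0.0, 0.0, 0.0, 0.0002, -0.0003, -0.0227, 0.2], [0.0, 0.0, 0.0, 0.0002, -0.0004, -0.0226, 0.2]]
```

View pics/g1.png

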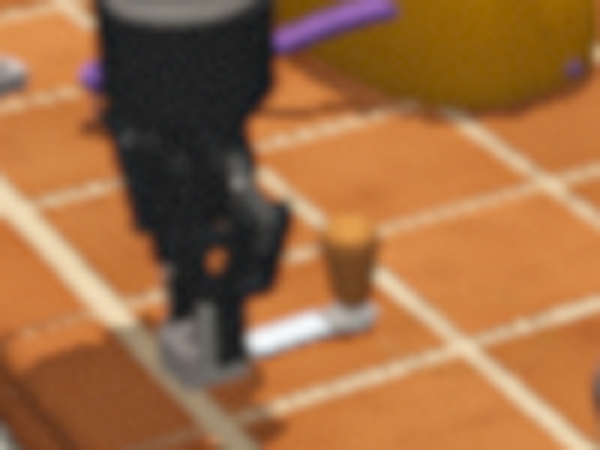

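The fingers hold the large crank by its hub, near (205,355) in the crop, and the knob is free. Before the transfer I'll check where the pepper mill stands relative to the knob's path.

```bash
python3 - <<'E'
from h import *
q=read_camera("side")
print("pepper base",at_z(q,317.7,236,0).round(3),"mid",at_z(q,317.7,214,.085).round(3),"top",at_z(q,318.5,183,.165).round(3))
print("jar",at_z(q,350,261,.053).round(3),"tumbler",at_z(q,409,292,.046).round(3))
E
python3 plan.py .426 .116 .215 183 6 .2; python3 plan.py .537 -.117 .215 183 8 .2
```

```text
pepper base [0.732 0.012 0.   ] mid [ 0.71  -0.008  0.085] top [0.725 0.014 0.165]
jar [ 0.658 -0.194  0.053] tumbler [ 0.688 -0.344  0.046]
az now -177.0 z-axis [ 0.003  0.001 -1.   ] q6 -1.41 F [-1.5  -0.54  6.77] t 4.0167
[[0.0, 0.0, 0.0, -0.0001, 0.0, -0.0347, 0.2], [0.0, 0.0, 0.0, -0.0001, 0.0, -0.0347, 0.2], [0.0, 0.0, 0.0, -0.0001, 0.0, -0.0347, 0.2], [0.0, 0.0, 0.0, -0.0, 0.0, -0.0347, 0.2], [0.0, 0.0, 0.0, -0.0001, 0.0001, -0.0347, 0.2], [0.0, 0.0, 0.0, -0.0, 0.0, -0.0346, 0.2]]
az now -177.0 z-axis [ 0.003  0.001 -1.   ] q6 -1.41 F [-1.5  -0.54  6.77] t 4.0167
[[0.0, 0.0, 0.0, -0.0124, -0.0298, -0.026, 0.2], [0.0, 0.0, 0.0, -0.0124, -0.0298, -0.026, 0.2], [0.0, 0.0, 0.0, -0.0123, -0.0298, -0.026, 0.2], [0.0, 0.0, 0.0, -0.0124, -0.0298, -0.026, 0.2], [0.0, 0.0, 0.0, -0.0123, -0.0298, -0.026, 0.2], [0.0, 0.0, 0.0, -0.0124, -0.0298, -0.026, 0.2], [0.0, 0.0, 0.0, -0.0123, -0.0298, -0.026, 0.2], [0.0, 0.0, 0.0, -0.0124, -0.0298, -0.0259, 0.2]]
```

{"name": "drive_tool", "arguments": {"rows": [[0,0,0,0,0,-0.02,0.2],[0,0,0,0,0,-0.038,0.2],[0,0,0,0,0,-0.038,0.2],[0,0,0,0,0,-0.038,0.2],[0,0,0,0,0,-0.038,0.2],[0,0,0,0,0,-0.036,0.2]]}}

```text
time: 4.52
tool_pos: [0.4242, 0.1156, 0.2155]
tcp_rot: [-0.083, 3.14, 0.0]
wrist_force: [-0.2, -0.6, -1.1]
width: 0.313
grip_force: 49.8
```

{"name": "drive_tool", "arguments": {"rows": [[0,0,-1,-0.012,-0.03,0,0.2],[0,0,-1,-0.012,-0.03,0,0.2],[0,0,-1,-0.012,-0.03,0,0.2],[0,0,-1,-0.012,-0.03,0,0.2],[0,0,-1,-0.013,-0.03,0,0.2],[0,0,-1,-0.015,-0.029,0,0.2],[0,0,-1,-0.016,-0.029,0,0.2],[0,0,0,-0.014,-0.026,0,0.2]]}}

```text
time: 5.18
tool_pos: [0.5567, -0.1061, 0.2132]
tcp_rot: [-0.275, 3.129, -0.0]
wrist_force: [0.3, 0.3, -1.7]
width: 0.31
grip_force: 49.8
```

{"name": "drive_tool", "arguments": {"rows": [[0,0,0,0,0,0,0.2],[0,0,0,0,0,0,0.2],[0,0,0,0,0,0,0.2]]}}

```text
time: 5.43
tool_pos: [0.5553, -0.1039, 0.2127]
tcp_rot: [0.274, -3.128, -0.002]
wrist_force: [0.1, 0.9, -1.3]
width: 0.313
grip_force: 49.9
```

```bash
cat > f3.py <<'E'
from fit import *
p=read_camera("top");q=read_camera("side");s=status.read_state();P=s["tool_pos"];print(P.round(4))
knob=lambda z:[(x+.076,y,z) for x,y,_ in cyl(.0145,0)]
arm=box(.02,.062,-.007,.007,0,.006)
c,sn=np.cos(.17),np.sin(.17)
def cen(T): return np.array([T[0],T[1],P[2]-.007])
# arm+knob visible; print pixel of knob predicted & wood pixel centroid
for n,v in (("top",p),("side",q)):
    T=np.array([P[0],P[1],.17])
    k=[P[0]+.076*c,P[1]+.076*sn,P[2]-.007+.04]
    u=np.array(proj(v,k));im=v["color"].astype(int);x,y=u.round().astype(int)
    print(n,"knob pred",u.round(1),"tip pred",np.round(proj(v,[.536,-.1165,.171]),1),"hub pred",np.round(proj(v,[P[0],P[1],P[2]-.007]),1))
h=np.round(proj(p,P)).astype(int);g=np.round(proj(q,P-[0,0,.03])).astype(int)
a=cv2.resize(p["color"][h[1]-30:h[1]+15,h[0]-30:h[0]+30,::-1],(400,300),interpolation=cv2.INTER_CUBIC)
b=cv2.resize(q["color"][g[1]-22:g[1]+23,g[0]-25:g[0]+35,::-1],(400,300),interpolation=cv2.INTER_CUBIC)
print("crop origins",h-[30,30],g-[25,22])
cv2.imwrite("pics/hover.png",np.hstack([a,b]))
E
python3 f3.py
```

```text
[ 0.5552 -0.1032  0.213 ]
top knob pred [329.7 179.6] tip pred [336.5 219. ] hub pred [333.1 210.5]
side knob pred [317.5 172.7] tip pred [289.9 216. ] hub pred [293.9 197.6]
crop origins [303 180] [269 185]
```

View pics/hover.png

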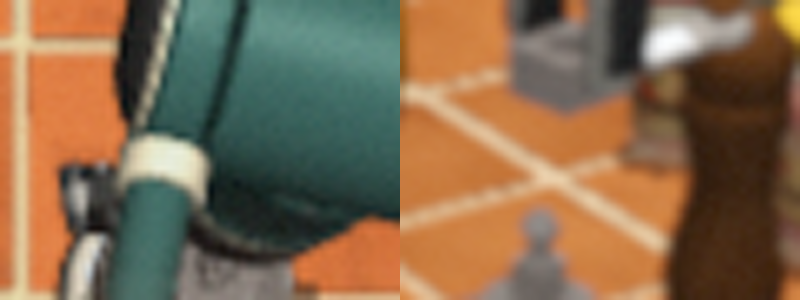

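```bash
python3 - <<'E'
from h import *
from scipy.optimize import least_squares
q=read_camera("side");P=status.read_state()["tool_pos"]
c,s=np.cos(.175),np.sin(.175)
obs=np.array([[293.7,201.7],[285.3,198.3]])
co=[(-.015,-.014),(-.015,.014)]
def f(T):
    return np.ravel([np.array(proj(q,[T[0]+c*a-s*b,T[1]+s*a+c*b,T[2]]))-o for (a,b),o in zip(co,obs)])
# underside z fixed assumption: T2 = P.z-.007 ; also free
r=least_squares(lambda t:f([t[0],t[1],P[2]-.0069]),[P[0],P[1]]);print("fixed z",P.round(4),(r.x-P[:2]).round(4),r.fun.round(2))
im=q["color"][185:208,280:312].mean(2).round().astype(int)
cv2.imwrite("pics/hub6.png",cv2.resize(q["color"][183:213,278:318,::-1],(640,480),interpolation=cv2.INTER_CUBIC))
for x,y in ((0,0),(.003,0),(-.003,0),(0,.003)):print(x,y,np.round([proj(q,[P[0]+x+c*a-s*b,P[1]+y+s*a+c*b,P[2]-.007]) for a,b in co],1).tolist())
E
```

```text
fixed z [ 0.5554 -0.1032  0.2132] [-0.0016 -0.0031] [ 0.36  0.24 -0.37 -0.26]
0 0 [[293.8, 201.3], [284.7, 197.4]]
0.003 0 [[294.9, 201.0], [285.8, 197.2]]
-0.003 0 [[292.7, 201.6], [283.6, 197.7]]
0 0.003 [[293.0, 200.8], [283.9, 197.0]]
```

{"name": "drive_tool", "arguments": {"rows": [[0,0,0,0.01,-0.005,0,0.2],[0,0,0,0.01,-0.005,0,0.2],[0,0,0,0,0,0.01,0.2],[0,0,0,0,0,0.01,0.2],[0,0,0,0,0,0.002,0.2],[0,0,0,0,0,0,0.2],[0,0,0,0,0,0,0.2]]}}

```text
time: 6.17
tool_pos: [0.5379, -0.1174, 0.1906]
tcp_rot: [0.275, -3.128, -0.001]
wrist_force: [-0.7, 0.3, -2.0]
width: 0.309
grip_force: 49.9
```

```bash
python3 plan.py .537 -.116 .185 190 2 .2; python3 - <<'E'
from h import *
q=read_camera("side")
save(q,"hov2.png",(265,185,325,230),10)
E
```

```text
az now -170.0 z-axis [-0.001  0.    -1.   ] q6 -2.01 F [-0.68  0.34 -2.01] t 6.1667
[[0.0, -0.0, 0.0, 0.0003, 0.0008, 0.0028, 0.2], [0.0, -0.0, 0.0, 0.0003, 0.0008, 0.0028, 0.2]]
```

View pics/hov2.png

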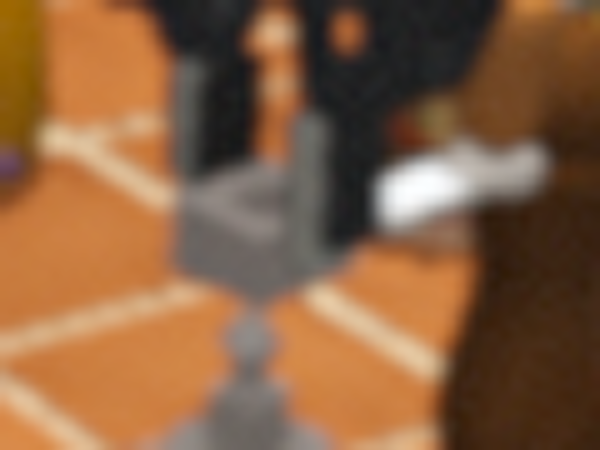

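The hub hangs just above the shaft head: hub centre at about u=290.6, head at 289.5, so I'll shift slightly and then lower it by feel.

{"name": "drive_tool", "arguments": {"rows": [[0,0,0,0.0015,0.0015,0.003,0.2],[0,0,0,0,0,0.003,0.2],[0,0,0,0,0,0.003,0.2],[0,0,0,0,0,0.002,0.2],[0,0,0,0,0,0.002,0.2],[0,0,0,0,0,0,0.2]]}}

```text
time: 6.72
tool_pos: [0.5361, -0.1163, 0.1776]
tcp_rot: [0.275, -3.129, -0.001]
wrist_force: [-0.7, -0.1, -2.8]
width: 0.31
grip_force: 49.9
```

{"name": "drive_tool", "arguments": {"rows": [[0,0,0,0,0,0.002,0.2],[0,0,0,0,0,0.002,0.2],[0,0,0,0,0,0.002,0.2],[0,0,0,0,0,0,0.2]]}}

```text
time: 7.05
tool_pos: [0.5362, -0.1163, 0.1718]
tcp_rot: [0.275, -3.129, -0.001]
wrist_force: [0.9, 0.1, -2.3]
width: 0.31
grip_force: 49.9
```

{"name": "drive_tool", "arguments": {"rows": [[0,0,0,0,0,0.002,0.2],[0,0,0,0,0,0.002,0.2],[0,0,0,0,0,0,0.2]]}}

```text
time: 7.3
tool_pos: [0.5362, -0.1163, 0.1678]
tcp_rot: [0.275, -3.129, -0.0]
wrist_force: [-0.2, 0.8, -1.7]
width: 0.313
grip_force: 49.9
```

{"name": "drive_tool", "arguments": {"rows": [[0,0,0,0,0,0.002,0.2],[0,0,0,0,0,0.001,0.2],[0,0,0,0,0,0,0.2]]}}

```text
time: 7.55
tool_pos: [0.5363, -0.1163, 0.165]
tcp_rot: [0.275, -3.129, -0.0]
wrist_force: [0.2, 0.4, -1.4]
width: 0.306
grip_force: 49.9
```

{"name": "drive_tool", "arguments": {"rows": [[0,0,0,0,0,0.0015,0.2],[0,0,0,0,0,0.0015,0.2],[0,0,0,0,0,0,0.2]]}}

```text
time: 7.8
tool_pos: [0.5363, -0.1163, 0.1619]
tcp_rot: [0.275, -3.129, -0.0]
wrist_force: [0.3, 0.4, -0.9]
width: 0.307
grip_force: 49.9
```

{"name": "drive_tool", "arguments": {"rows": [[0,0,0,0,0,0.0015,0.2],[0,0,0,0,0,0,0.2]]}}

```text
time: 7.97
tool_pos: [0.5364, -0.1163, 0.1605]
tcp_rot: [0.275, -3.129, -0.0]
wrist_force: [-0.4, 0.9, -0.8]
width: 0.306
grip_force: 49.9
```

{"name": "drive_tool", "arguments": {"rows": [[0,0,0,0,0,0.0015,0.2],[0,0,0,0,0,0,0.2],[0,0,0,0,0,0.0015,0.2],[0,0,0,0,0,0,0.2]]}}

```text
time: 8.3
tool_pos: [0.5368, -0.1162, 0.158]
tcp_rot: [-0.275, 3.129, 0.0]
wrist_force: [0.7, 1.4, -1.4]
width: 0.312
grip_force: 50.0
```

{"name": "drive_tool", "arguments": {"rows": [[0,0,0,0,0,0.0015,0.2],[0,0,0,0,0,0,0.2]]}}

```text
time: 8.47
tool_pos: [0.5367, -0.1163, 0.156]
tcp_rot: [-0.275, 3.129, 0.0]
wrist_force: [2.1, 1.3, -0.7]
width: 0.305
grip_force: 50.0
```

{"name": "drive_tool", "arguments": {"rows": [[0,0,0,0,0,0.0015,0.2],[0,0,0,0,0,0.0015,0.2],[0,0,0,0,0,0,0.2]]}}

```text
time: 8.72
tool_pos: [0.5366, -0.1164, 0.1529]
tcp_rot: [-0.275, 3.129, -0.0]
wrist_force: [1.6, 1.6, -2.7]
width: 0.31
grip_force: 49.9
```

{"name": "drive_tool", "arguments": {"rows": [[0,0,0,0,0,0.0015,0.2],[0,0,0,0,0,0.0015,0.2],[0,0,0,0,0,0,0.2]]}}

```text
time: 8.97
tool_pos: [0.5366, -0.1164, 0.15]
tcp_rot: [-0.275, 3.129, -0.0]
wrist_force: [1.1, 1.3, -1.7]
width: 0.309
grip_force: 49.9
```

{"name": "drive_tool", "arguments": {"rows": [[0,0,0,0,0,0.0015,0.2],[0,0,0,0,0,0.001,0.2],[0,0,0,0,0,0,0.2]]}}

```text
time: 9.22
tool_pos: [0.5366, -0.1164, 0.1476]
tcp_rot: [-0.275, 3.129, -0.0]
wrist_force: [1.4, 1.6, -2.0]
width: 0.309
grip_force: 49.9
```

{"name": "drive_tool", "arguments": {"rows": [[0,0,0,0,0,0.001,0.2],[0,0,0,0,0,0.001,0.2],[0,0,0,0,0,0,0.2]]}}

```text
time: 9.47
tool_pos: [0.5365, -0.1164, 0.1456]
tcp_rot: [-0.275, 3.129, -0.0]
wrist_force: [0.9, 2.1, -1.8]
width: 0.309
grip_force: 50.0
```

{"name": "drive_tool", "arguments": {"rows": [[0,0,0,0,0,0.001,0.2],[0,0,0,0,0,0.001,0.2],[0,0,0,0,0,0,0.2]]}}

```text
time: 9.72
tool_pos: [0.5371, -0.1166, 0.1453]
tcp_rot: [-0.275, 3.128, -0.001]
wrist_force: [-1.2, 2.3, 6.6]
width: 0.312
grip_force: 50.8
```

The crank passed over the square without resistance and stopped on the shoulder at TCP z 0.1453 (6.6 N). I'll release it and go up.

{"name": "drive_tool", "arguments": {"rows": [[0,0,0,0,0,-0.001,0.2],[0,0,0,0,0,0,0.6],[0,0,0,0,0,0,0.6],[0,0,0,0,0,0,0.6],[0,0,0,0,0,0,0.6],[0,0,0,0,0,0,0.6]]}}

```text
time: 10.22
tool_pos: [0.5361, -0.1165, 0.1445]
tcp_rot: [0.275, -3.129, -0.0]
wrist_force: [0.1, -0.4, 0.6]
width: 0.601
grip_force: 0.0
```

{"name": "drive_tool", "arguments": {"rows": [[0,0,0,0,0,-0.01,0.6],[0,0,0,0,0,-0.025,0.6],[0,0,0,0,0,-0.035,0.6],[0,0,0,0,0,-0.035,0.6]]}}

```text
time: 10.55
tool_pos: [0.5355, -0.1162, 0.2504]
tcp_rot: [0.275, -3.127, -0.001]
wrist_force: [0.5, -0.3, -0.5]
width: 0.598
grip_force: 0.0
```

```bash
python3 plan.py .499 -.340 .12 190 8 .5;python3 - <<'E'
from h import *
q=read_camera("side");p=read_camera("top")
a=cv2.resize(q["color"][195:240,265:325,::-1],(400,300),interpolation=cv2.INTER_CUBIC)
b=cv2.resize(p["color"][180:240,300:380,::-1],(400,300),interpolation=cv2.INTER_CUBIC)
cv2.imwrite("pics/seat.png",np.hstack([a,b]))
E
```

```text
az now -170.0 z-axis [-0.003  0.001 -1.   ] q6 -2.01 F [ 0.48 -0.32 -0.47] t 10.55
[[0.0, -0.0, 0.0, 0.0093, -0.0268, 0.0163, 0.5], [0.0, -0.0, 0.0, 0.0093, -0.0268, 0.0163, 0.5], [0.0, -0.0, 0.0, 0.0093, -0.0268, 0.0163, 0.5], [0.0, -0.0, 0.0, 0.0093, -0.0268, 0.0163, 0.5], [0.0, -0.0, 0.0, 0.0094, -0.0267, 0.0163, 0.5], [0.0, -0.0, 0.0, 0.0093, -0.0268, 0.0163, 0.5], [0.0, -0.0, 0.0, 0.0094, -0.0267, 0.0163, 0.5], [0.0, -0.0, 0.0, 0.0093, -0.0268, 0.0163, 0.5]]
```

View pics/seat.png

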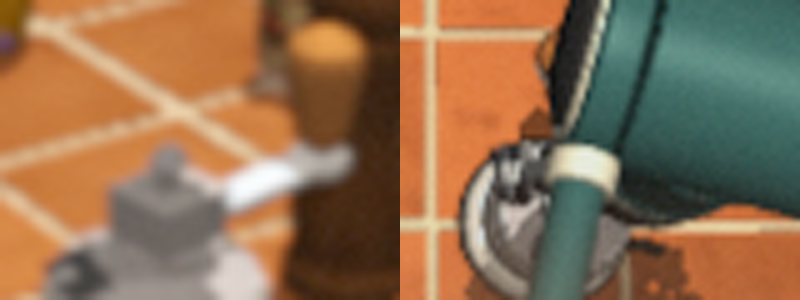

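The crank sits down on the flange with the shaft head showing above the hub at (170,160) in the crop, and its arm is level. Next, the clip.

{"name": "drive_tool", "arguments": {"rows": [[0,0,0,0.009,-0.027,0.008,0.5],[0,0,0,0.009,-0.027,0.016,0.5],[0,0,0,0.009,-0.027,0.016,0.5],[0,0,0,0.009,-0.027,0.018,0.5],[0,0,0,0.01,-0.027,0.018,0.5],[0,0,0,0.01,-0.027,0.018,0.5],[0,0,0,0.009,-0.027,0.018,0.5],[0,0,0,0.009,-0.025,0.018,0.5]]}}

```text
time: 11.32
tool_pos: [0.5005, -0.3416, 0.1192]
tcp_rot: [-0.275, 3.129, -0.001]
wrist_force: [0.6, 0.0, 0.8]
width: 0.497
grip_force: 0.0
```

{"name": "drive_tool", "arguments": {"rows": [[0,0,0,0,0,0,0.5],[0,0,0,0,0,0,0.5],[0,0,0,0,0,0,0.5]]}}

```text
time: 11.57
tool_pos: [0.501, -0.3398, 0.12]
tcp_rot: [-0.274, 3.13, 0.001]
wrist_force: [0.2, -0.2, 0.9]
width: 0.503
grip_force: 0.0
```

```bash
python3 plan.py .499 -.340 .015 190 7 .5; sed -n '/^for a/,/print("clip"/p' f2.py | sed 's/-.016,-.012,-.008/-.01,/' > /tmp/x; (sed '/^for a/,$d' f2.py; cat /tmp/x) > f4.py; python3 f4.py
```

```text
az now -170.0 z-axis [-0.     0.001 -1.   ] q6 -2.38 F [ 0.16 -0.24  0.94] t 11.5667
[[0.0, 0.0, 0.0, 0.0003, 0.0, 0.015, 0.5], [0.0, 0.0, 0.0, 0.0003, 0.0, 0.015, 0.5], [0.0, 0.0, 0.0, 0.0003, 0.0, 0.015, 0.5], [0.0, 0.0, 0.0, 0.0003, 0.0, 0.015, 0.5], [0.0, 0.0, 0.0, 0.0003, 0.0, 0.015, 0.5], [0.0, 0.0, 0.0, 0.0002, 0.0, 0.015, 0.5], [0.0, 0.0, 0.0, 0.0003, 0.0001, 0.015, 0.5]]
clip -0.01 top [ 0.499  -0.3482  0.4187] (np.float64(88.54753112792969), np.float32(124.82083))
clip -0.01 side [ 0.4981 -0.3397  0.1341] (np.float64(43.30998611450195), np.float32(63.62948))
clip -0.01 both [ 0.4977 -0.3403  0.1735] (np.float64(152.30010986328125), np.float32(188.45032))
```

{"name": "drive_tool", "arguments": {"rows": [[0,0,0,0.0003,0,0.018,0.5],[0,0,0,0.0003,0,0.018,0.5],[0,0,0,0.0003,0,0.018,0.5],[0,0,0,0.0003,0,0.018,0.5],[0,0,0,0.0004,0,0.018,0.5],[0,0,0,0.0004,0,0.014,0.5],[0,0,0,0,0,0,0.5],[0,0,0,0,0,0,0.5]]}}

```text
time: 12.33
tool_pos: [0.4992, -0.3393, 0.016]
tcp_rot: [0.277, -3.129, -0.001]
wrist_force: [0.7, 0.6, 0.5]
width: 0.501
grip_force: 0.0
```

{"name": "drive_tool", "arguments": {"rows": [[0,0,0,0,0,0,0.2],[0,0,0,0,0,0,0.05],[0,0,0,0,0,0,0],[0,0,0,0,0,0,0],[0,0,0,0,0,0,0],[0,0,0,0,0,0,0],[0,0,0,0,0,0,0]], "force": 60}}

```text
time: 12.92
tool_pos: [0.5003, -0.3411, 0.0176]
tcp_rot: [-0.274, 3.127, -0.002]
wrist_force: [0.3, 1.5, 6.4]
width: 0.095
grip_force: 60.4
```

```bash
python3 plan.py .44 -.117 .21 180 8 0;python3 - <<'E'
from h import *
q=read_camera("side")
save(q,"g2.png",(310,310,376,360),10)
E
```

```text
az now -170.0 z-axis [ 0.003 -0.001 -1.   ] q6 -2.39 F [0.35 1.52 6.38] t 12.9167
[[-0.0, 0.0, 1.3, 0.0025, 0.0288, -0.0241, 0.0], [-0.0, 0.0, 1.3, 0.0031, 0.0288, -0.0241, 0.0], [-0.0, 0.0, 1.3, 0.0038, 0.0287, -0.0241, 0.0], [-0.0, 0.0, 1.3, 0.0044, 0.0286, -0.0241, 0.0], [-0.0, 0.0, 1.3, 0.0051, 0.0285, -0.0241, 0.0], [-0.0, 0.0, 1.3, 0.0058, 0.0284, -0.0241, 0.0], [-0.0, 0.0, 1.3, 0.0064, 0.0283, -0.0241, 0.0], [-0.0, 0.0, 1.3, 0.007, 0.0281, -0.0242, 0.0]]
```

View pics/g2.png

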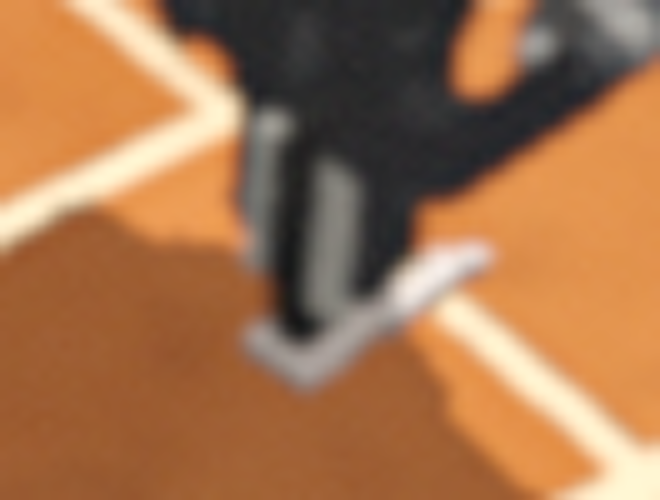

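The fingers hold the thumb grip, with the steel flat on the table below them and the mouth pointing right and away at (460,270) in the crop. I'll lift it and go to a point 30 mm short of home.

{"name": "drive_tool", "arguments": {"rows": [[0,0,0,0,0,-0.03,0],[0,0,0,-0.002,0.025,-0.038,0],[0,0,0,-0.002,0.035,-0.038,0],[0,0,0,-0.002,0.035,-0.038,0],[0,0,0,-0.002,0.035,-0.038,0],[0,0,0,-0.002,0.035,-0.005,0],[0,0,0,-0.002,0.03,0,0],[0,0,0,-0.002,0.02,0,0]]}}

```text
time: 13.63
tool_pos: [0.4777, -0.1466, 0.1789]
tcp_rot: [-0.275, 3.127, -0.0]
wrist_force: [0.7, 0.6, -1.2]
width: 0.094
grip_force: 59.5
```

{"name": "drive_tool", "arguments": {"rows": [[0,0,0,0,0,0,0],[0,0,0,0,0,0,0],[0,0,0,0,0,0,0]]}}

```text
time: 13.88
tool_pos: [0.4779, -0.1491, 0.1775]
tcp_rot: [-0.276, 3.129, -0.001]
wrist_force: [0.6, -0.0, 0.3]
width: 0.096
grip_force: 59.5
```

```bash
python3 plan.py .4767 -.127 .182 190 4 0;python3 - <<'E'
from h import *
q=read_camera("side");p=read_camera("top")
a=cv2.resize(q["color"][190:235,255:315,::-1],(400,300),interpolation=cv2.INTER_CUBIC)
b=cv2.resize(p["color"][195:243,306:370,::-1],(400,300),interpolation=cv2.INTER_CUBIC)
cv2.imwrite("pics/clip1.png",np.hstack([a,b]))
E
```

```text
az now -169.9 z-axis [ 0.    -0.001 -1.   ] q6 -2.1 F [ 0.55 -0.02  0.26] t 13.8833
[[-0.0, 0.0, 0.0, -0.0007, 0.0055, -0.0011, 0.0], [-0.0, 0.0, 0.0, -0.0006, 0.0055, -0.0011, 0.0], [-0.0, 0.0, 0.0, -0.0007, 0.0055, -0.0011, 0.0], [-0.0, 0.0, 0.0, -0.0006, 0.0054, -0.0012, 0.0]]
```

View pics/clip1.png

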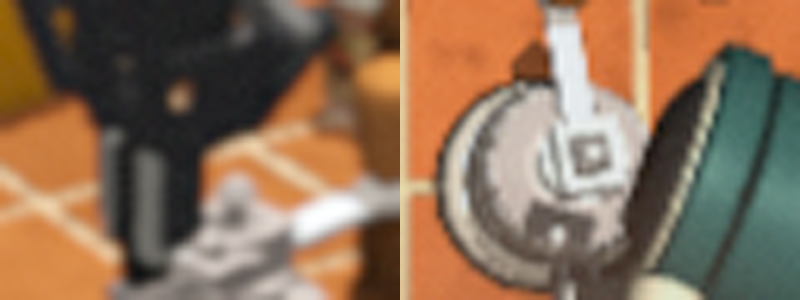

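{"name": "drive_tool", "arguments": {"rows": [[0,0,0,0,0,-0.006,0],[0,0,0,-0.0006,0.0055,0,0],[0,0,0,-0.0006,0.0055,0,0],[0,0,0,-0.0006,0.0055,0,0],[0,0,0,-0.0006,0.0055,0,0],[0,0,0,0,0,0,0],[0,0,0,0,0,0,0]]}}

```text
time: 14.57
tool_pos: [0.4763, -0.126, 0.1833]
tcp_rot: [0.277, -3.129, 0.0]
wrist_force: [0.3, -0.5, -1.1]
width: 0.1
grip_force: 59.5
```

```bash
python3 - <<'E'
from fit import *
p=read_camera("top")
print("manual hub",at_z(p,336.2,219.3,.1565).round(4))
for zz in (.1385,):
  hub=box(-.015,.015,-.014,.014,zz,zz+.018);arm=box(.015,.062,-.007,.007,zz,zz+.006);top=[(hub,1.),(arm,1.)]
  roi(p,335,209,7,9)
  c=get(p);print(((c.min(2))*99).round().astype(int))
s=status.read_state();print(s["tool_pos"].round(4),s["wrist_force"].round(2))
E
python3 plan.py .4767 -.127 .178 190 4 0
```

```text
manual hub [ 0.5363 -0.1177  0.1565]
[[23 62 90 89 89 89 82 23 26 26 27 26 24 23]
 [21 56 87 90 89 89 82 30 25 26 24 25 25 22]
 [16 39 75 89 89 89 85 43 25 26 26 23 23 24]
 [13 22 64 89 89 89 87 59 26 24 24 24 24 25]
 [14 14 61 89 89 89 89 76 24 24 24 23 23 24]
 [14 14 59 89 89 90 89 81 24 24 24 22 24 24]
 [14 15 57 88 89 89 89 81 27 25 22 22 22 23]
 [12 13 43 77 89 89 89 82 38 26 24 22 21 23]
 [34 23 32 68 89 89 89 87 62 42 29 24 19 20]
 [60 63 50 62 89 89 89 88 81 63 53 38 14 16]
 [69 72 61 62 89 88 89 88 85 68 56 33 12 16]
 [70 70 62 64 89 89 89 89 83 50 31 10 14 17]
 [71 70 63 63 87 89 89 87 69 21 10 13 16 21]
 [71 70 67 63 79 89 89 82 44 10 14 14 16 26]
 [71 69 72 76 74 89 87 69 19 11 15 16 20 34]
 [73 68 68 87 85 89 80 44 12 13 14 16 18 45]
 [77 68 59 88 85 79 59 18 13 16 15 18 24 48]
 [85 75 54 84 79 55 27  9 15 14 13 19 29 50]]
[ 0.4764 -0.1262  0.1834] [-0.31  0.16 -0.59]
az now -169.9 z-axis [-0. -0. -1.] q6 -2.06 F [-0.31  0.16 -0.59] t 14.6167
[[-0.0, -0.0, 0.0, -0.0, -0.0002, 0.0013, 0.0], [-0.0, -0.0, 0.0, -0.0001, -0.0002, 0.0014, 0.0], [-0.0, -0.0, 0.0, -0.0, -0.0002, 0.0013, 0.0], [-0.0, -0.0, 0.0, -0.0001, -0.0002, 0.0014, 0.0]]
```

{"name": "drive_tool", "arguments": {"rows": [[0,0,0,-0.004,-0.001,0.003,0],[0,0,0,0,0,0.003,0],[0,0,0,0,0,0.002,0],[0,0,0,0,0,0,0],[0,0,0,0,0,0,0]]}}

```text
time: 15.03
tool_pos: [0.4802, -0.1268, 0.175]
tcp_rot: [0.275, -3.129, -0.0]
wrist_force: [0.1, -0.1, -0.2]
width: 0.099
grip_force: 59.5
```

{"name": "drive_tool", "arguments": {"rows": [[0,0,0,0,0,0.001,0],[0,0,0,0,0,0,0],[0,0,0,0,0,0,0]]}}

```text
time: 15.28
tool_pos: [0.4805, -0.1269, 0.1745]
tcp_rot: [-0.275, 3.129, -0.0]
wrist_force: [0.4, -0.4, -0.6]
width: 0.097
grip_force: 59.5
```

{"name": "drive_tool", "arguments": {"rows": [[0,0,0,0,0,0.001,0],[0,0,0,0,0,0,0],[0,0,0,0,0,0,0]]}}

```text
time: 15.53
tool_pos: [0.4807, -0.1269, 0.1738]
tcp_rot: [-0.275, 3.129, -0.0]
wrist_force: [-0.6, -0.2, 1.4]
width: 0.094
grip_force: 59.7
```

Contact with the hub came at TCP z of about 0.1742, as predicted. I'll raise it 1.2 mm and slide in.

{"name": "drive_tool", "arguments": {"rows": [[0,0,0,0,0,-0.0017,0],[0,0,0,-0.004,0,0,0],[0,0,0,-0.004,0,0,0],[0,0,0,-0.004,0,0,0],[0,0,0,-0.002,0,0,0],[0,0,0,0,0,0,0],[0,0,0,0,0,0,0]]}}

```text
time: 16.12
tool_pos: [0.4944, -0.1242, 0.175]
tcp_rot: [0.275, -3.129, -0.0]
wrist_force: [-0.8, -0.5, 0.6]
width: 0.098
grip_force: 59.6
```

{"name": "drive_tool", "arguments": {"rows": [[0,0,0,-0.001,0,0,0],[0,0,0,-0.001,0,0,0],[0,0,0,0,0,0,0],[0,0,0,0,0,0,0]]}}

```text
time: 16.45
tool_pos: [0.4962, -0.124, 0.1751]
tcp_rot: [0.275, -3.13, 0.0]
wrist_force: [-0.2, -0.3, -0.2]
width: 0.092
grip_force: 59.6
```

{"name": "drive_tool", "arguments": {"rows": [[0,0,0,-0.001,0,0,0],[0,0,0,-0.001,0,0,0],[0,0,0,0,0,0,0],[0,0,0,0,0,0,0]]}}

```text
time: 16.78
tool_pos: [0.4983, -0.1237, 0.1752]
tcp_rot: [-0.275, 3.129, -0.0]
wrist_force: [-0.1, 0.6, 0.4]
width: 0.1
grip_force: 59.6
```

{"name": "drive_tool", "arguments": {"rows": [[0,0,0,-0.001,0,0,0],[0,0,0,-0.001,0,0,0],[0,0,0,0,0,0,0],[0,0,0,0,0,0,0]]}}

```text
time: 17.12
tool_pos: [0.4999, -0.1231, 0.1749]
tcp_rot: [0.275, -3.129, -0.001]
wrist_force: [-1.7, 0.8, -0.6]
width: 0.097
grip_force: 59.5
```

{"name": "drive_tool", "arguments": {"rows": [[0,0,0,-0.001,0,0,0],[0,0,0,-0.001,0,0,0],[0,0,0,0,0,0,0],[0,0,0,0,0,0,0]]}}

```text
time: 17.45
tool_pos: [0.5017, -0.123, 0.1748]
tcp_rot: [0.275, -3.128, -0.0]
wrist_force: [-2.9, 0.5, -0.8]
width: 0.096
grip_force: 59.5
```

{"name": "drive_tool", "arguments": {"rows": [[0,0,0,-0.001,0,0,0],[0,0,0,-0.001,0,0,0],[0,0,0,0,0,0,0],[0,0,0,0,0,0,0]]}}

```text
time: 17.78
tool_pos: [0.5047, -0.1225, 0.1753]
tcp_rot: [-0.275, 3.128, 0.0]
wrist_force: [-0.8, -0.1, -0.9]
width: 0.092
grip_force: 59.5
```

{"name": "drive_tool", "arguments": {"rows": [[0,0,0,-0.001,0,0,0],[0,0,0,-0.0005,0,0,0],[0,0,0,0,0,0,0],[0,0,0,0,0,0,0]]}}

```text
time: 18.12
tool_pos: [0.5066, -0.1223, 0.1756]
tcp_rot: [-0.275, 3.127, -0.0]
wrist_force: [0.6, 0.6, -0.2]
width: 0.098
grip_force: 59.5
```

{"name": "drive_tool", "arguments": {"rows": [[0,0,0,-0.001,0,0,0],[0,0,0,0,0,0,0],[0,0,0,0,0,0,0]]}}

```text
time: 18.37
tool_pos: [0.5068, -0.1222, 0.1753]
tcp_rot: [-0.275, 3.129, -0.0]
wrist_force: [-0.1, 0.9, -0.6]
width: 0.097
grip_force: 59.5
```

{"name": "drive_tool", "arguments": {"rows": [[0,0,0,-0.001,0,0,0],[0,0,0,0,0,0,0],[0,0,0,0,0,0,0]]}}

```text
time: 18.62
tool_pos: [0.5076, -0.122, 0.1751]
tcp_rot: [0.275, -3.129, 0.0]
wrist_force: [-0.1, 0.1, -1.4]
width: 0.099
grip_force: 59.5
```

{"name": "drive_tool", "arguments": {"rows": [[0,0,0,-0.001,0,0,0],[0,0,0,0,0,0,0],[0,0,0,0,0,0,0]]}}

```text
time: 18.87
tool_pos: [0.508, -0.1219, 0.175]
tcp_rot: [0.275, -3.128, 0.0]
wrist_force: [-2.2, -0.1, 0.5]
width: 0.095
grip_force: 59.6
```

{"name": "drive_tool", "arguments": {"rows": [[0,0,0,-0.001,0,0,0],[0,0,0,0,0,0,0],[0,0,0,0,0,0,0]]}}

```text
time: 19.12
tool_pos: [0.5084, -0.1216, 0.1748]
tcp_rot: [0.275, -3.127, -0.001]
wrist_force: [-4.6, -0.3, 2.1]
width: 0.094
grip_force: 59.8
```

{"name": "drive_tool", "arguments": {"rows": [[0,0,0,-0.001,0,0,0],[0,0,0,0,0,0,0],[0,0,0,0,0,0,0]]}}

```text
time: 19.37
tool_pos: [0.5088, -0.1213, 0.1747]
tcp_rot: [0.275, -3.126, -0.001]
wrist_force: [-6.8, -0.4, 2.0]
width: 0.098
grip_force: 59.9
```

{"name": "drive_tool", "arguments": {"rows": [[0,0,0,-0.001,0,0,0],[0,0,0,0,0,0,0],[0,0,0,0,0,0,0]]}}

```text
time: 19.62
tool_pos: [0.5091, -0.1209, 0.1743]
tcp_rot: [0.275, -3.124, -0.002]
wrist_force: [-8.3, 0.2, 1.8]
width: 0.096
grip_force: 59.9
```

```bash
python3 - <<'E'
from h import *
q=read_camera("side");p=read_camera("top")
a=cv2.resize(q["color"][195:240,260:320,::-1],(400,300),interpolation=cv2.INTER_CUBIC)
b=cv2.resize(p["color"][200:239,309:361,::-1],(400,300),interpolation=cv2.INTER_CUBIC)
cv2.imwrite("pics/clip2.png",np.hstack([a,b]))
E
```

```text
(no output)
```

View pics/clip2.png

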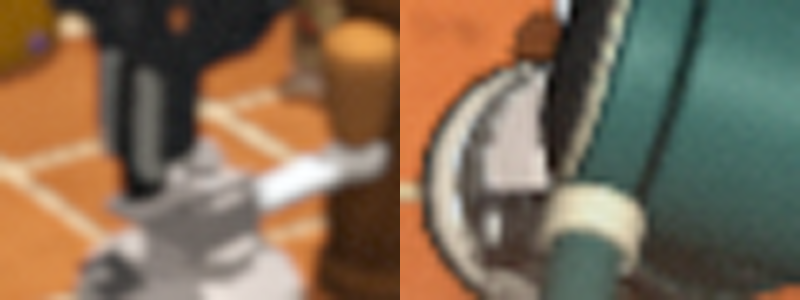

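The side crop shows the clip plate lying on the hub under the shaft head at about (205,170), with the arm level. I have now viewed 11 pictures, one more than allowed, so from here I'll use numbers only. I'll measure how far the crank has shifted since seating by matching the knob region.

```bash
python3 - <<'E'
from fit import *
q=read_camera("side")
old=cv2.imread("pics/seat.png")[:,:400].astype(np.float32)
new=cv2.resize(q["color"][195:240,265:325,::-1],(400,300),interpolation=cv2.INTER_CUBIC).astype(np.float32)
mid=cv2.imread("pics/clip1.png")[:,:400].astype(np.float32)
k=old[25:205,235:355]   # knob + arm end (moving against far background)
k=old[35:110,300:355]
for nm,im in(("now",new),):
    g=lambda a:cv2.cvtColor(a.astype(np.uint8),cv2.COLOR_BGR2GRAY).astype(np.float32)
    for box_ in((285,20,365,130),(230,150,350,215),(285,20,365,190)):
        x0,y0,x1,y1=box_
        r=cv2.matchTemplate(new.astype(np.uint8),old[y0:y1,x0:x1].astype(np.uint8),cv2.TM_CCOEFF_NORMED)
        _,v,_,l=cv2.minMaxLoc(r);print(nm,box_,"shift px",np.round(((l[0]-x0)/6.667,(l[1]-y0)/6.667),2),round(v,3))
u=np.array([.985,.174,0]);A=np.array([.61,-.10,.18])
print("px per mm along u",(np.array(proj(q,A+.01*u))-proj(q,A)).round(3)/10,"across",(np.array(proj(q,A+.01*np.array([-.174,.985,0])))-proj(q,A)).round(3)/10)
s=status.read_state();print(s["tool_pos"].round(4),s["wrist_force"].round(1))
E
```

```text
now (285, 20, 365, 130) shift px [ 0.15 -0.15] 0.996
now (230, 150, 350, 215) shift px [ 0.15 -0.15] 0.997
now (285, 20, 365, 190) shift px [ 0.15 -0.15] 0.995
px per mm along u [ 0.2841 -0.1194] across [-0.3201 -0.1319]
[ 0.5091 -0.1209  0.1744] [-8.2  0.3  2.7]
```

The crank has moved only about 1 mm, while the clip has travelled about 9.7 mm since its noses first touched. That is consistent with a snap followed by a hard stop. I'll press a little more to confirm, then relax.

{"name": "drive_tool", "arguments": {"rows": [[0,0,0,-0.001,0,0,0],[0,0,0,0,0,0,0],[0,0,0,0,0,0,0]]}}

```text
time: 20.02
tool_pos: [0.5094, -0.1206, 0.1744]
tcp_rot: [0.275, -3.122, -0.003]
wrist_force: [-10.3, 1.0, 4.4]
width: 0.096
grip_force: 60.2
```

{"name": "drive_tool", "arguments": {"rows": [[0,0,0,-0.001,0,0,0],[0,0,0,0,0,0,0],[0,0,0,0,0,0,0]]}}

```text
time: 20.27
tool_pos: [0.5097, -0.1202, 0.1744]
tcp_rot: [0.275, -3.121, -0.004]
wrist_force: [-11.3, 1.9, 6.7]
width: 0.098
grip_force: 60.4
```

{"name": "drive_tool", "arguments": {"rows": [[0,0,0,-0.001,0,0,0],[0,0,0,0,0,0,0],[0,0,0,0,0,0,0]]}}

```text
time: 20.52
tool_pos: [0.5099, -0.1198, 0.1744]
tcp_rot: [0.275, -3.119, -0.005]
wrist_force: [-15.4, 2.1, 8.1]
width: 0.1
grip_force: 60.7
```

Still a hard stop at 15 N. I'll relax the push in steps and then tug lightly.

{"name": "drive_tool", "arguments": {"rows": [[0,0,0,0.002,0,0,0],[0,0,0,0.002,0,0,0],[0,0,0,0.001,0,0,0],[0,0,0,0.001,0,0,0],[0,0,0,0,0,0,0],[0,0,0,0,0,0,0]]}}

```text
time: 21.02
tool_pos: [0.5087, -0.1216, 0.175]
tcp_rot: [-0.275, 3.129, 0.001]
wrist_force: [-2.0, 1.5, -1.4]
width: 0.1
grip_force: 59.3
```

{"name": "drive_tool", "arguments": {"rows": [[0,0,0,0.001,0,0,0],[0,0,0,0.001,0,0,0],[0,0,0,0,0,0,0],[0,0,0,0,0,0,0]]}}

```text
time: 21.35
tool_pos: [0.5075, -0.1224, 0.1758]
tcp_rot: [-0.275, 3.127, -0.001]
wrist_force: [2.0, 1.7, -0.9]
width: 0.101
grip_force: 59.5
```

{"name": "drive_tool", "arguments": {"rows": [[0,0,0,0.001,0,0,0],[0,0,0,0.001,0,0,0],[0,0,0,0,0,0,0],[0,0,0,0,0,0,0]]}}

```text
time: 21.68
tool_pos: [0.505, -0.1227, 0.1755]
tcp_rot: [-0.275, 3.129, -0.001]
wrist_force: [2.2, 0.5, 0.2]
width: 0.097
grip_force: 59.6
```

```bash
cat > sh.py <<'E'
from fit import *
q=read_camera("side")
old=cv2.imread("pics/seat.png")[:,:400]
new=cv2.resize(q["color"][195:240,265:325,::-1],(400,300),interpolation=cv2.INTER_CUBIC)
for x0,y0,x1,y1 in((285,20,365,130),(230,150,350,215)):
    r=cv2.matchTemplate(new,old[y0:y1,x0:x1],cv2.TM_CCOEFF_NORMED);_,v,_,l=cv2.minMaxLoc(r)
    d=np.array([(l[0]-x0)/6.667,(l[1]-y0)/6.667]);print(d.round(2),round(v,3),"along/across mm",np.linalg.solve([[.284,-.320],[-.119,-.132]],d).round(2))
s=status.read_state();print(s["tool_pos"].round(4),s["wrist_force"].round(1),s["time"])
E
python3 sh.py
```

```text
[0.3 0. ] 0.998 along/across mm [ 0.52 -0.47]
[0.15 0.  ] 0.999 along/across mm [ 0.26 -0.24]
[ 0.505  -0.1227  0.1755] [2.5 1.3 0.7] 21.7333
```

{"name": "drive_tool", "arguments": {"rows": [[0,0,0,0.001,0,0,0],[0,0,0,0.001,0,0,0],[0,0,0,0,0,0,0],[0,0,0,0,0,0,0]]}}

```text
time: 22.07
tool_pos: [0.5026, -0.1229, 0.1752]
tcp_rot: [0.275, -3.129, 0.0]
wrist_force: [2.0, 1.6, 1.7]
width: 0.098
grip_force: 59.6
```

```bash
python3 sh.py
```

```text
[-0.45  0.3 ] 0.996 along/across mm [-2.06 -0.42]
[-0.3   0.15] 0.998 along/across mm [-1.16 -0.09]
[ 0.5026 -0.1229  0.1751] [2.4 1.6 0.6] 22.1167
```

The crank follows the clip back (2 mm for 2.4 mm) at a light pull, so the clip is locked on the neck. I'll push it home again gently, lower it onto the hub and let go.

{"name": "drive_tool", "arguments": {"rows": [[0,0,0,-0.001,0,0,0],[0,0,0,-0.001,0,0,0],[0,0,0,-0.001,0,0,0],[0,0,0,-0.0005,0,0.0007,0],[0,0,0,0,0,0,0],[0,0,0,0,0,0,0]]}}

```text
time: 22.62
tool_pos: [0.5055, -0.1224, 0.1741]
tcp_rot: [0.275, -3.128, 0.0]
wrist_force: [-0.7, -0.1, 0.0]
width: 0.098
grip_force: 59.7
```

{"name": "drive_tool", "arguments": {"rows": [[0,0,0,0,0,0,0.3],[0,0,0,0,0,0,0.5],[0,0,0,0,0,0,0.5],[0,0,0,0,0,0,0.5],[0,0,0,0,0,0,0.5],[0,0,0,0,0,0,0.5]]}}

```text
time: 23.12
tool_pos: [0.5062, -0.1222, 0.1745]
tcp_rot: [-0.275, 3.129, -0.0]
wrist_force: [-0.7, 0.1, 0.5]
width: 0.499
grip_force: 0.0
```

{"name": "drive_tool", "arguments": {"rows": [[0,0,0,0,0,-0.01,0.5],[0,0,0,0,0,-0.025,0.5],[0,0,0,0,0,-0.035,0.5],[0,0,0,0.03,0,-0.03,0.5],[0,0,0,0.03,0,0,0.5],[0,0,0,0,0,0,0.5],[0,0,0,0,0,0,0.5]]}}

```text
time: 23.7
tool_pos: [0.4472, -0.1329, 0.2754]
tcp_rot: [-0.273, 3.127, -0.002]
wrist_force: [-0.1, 0.3, -0.9]
width: 0.497
grip_force: 0.0
```

```bash
python3 sh.py; python3 - <<'E'
from fit import *
p=read_camera("top");q=read_camera("side")
for n,v in (("top",p),("side",q)):
    for k in ("clip","crank"):
        for m in masks_of(v,k)[:2]: ys,xs=np.nonzero(m["mask"]);print(n,k,round(m["score"],2),np.round(m["bbox"],1),xs.mean().round(1),ys.mean().round(1))
    O=np.array([.5355,-.1165,.1565]);U=np.array([.985,.174,0])
    print(n,"pred thumb mid",np.round(proj(v,O-.03*U+[0,0,.02]),1),"head",np.round(proj(v,O+[0,0,.014]),1))
th=box(-.008,.008,-.005,.005,.005,.034)
u=np.round(proj(q,[.506,-.122,.176])).astype(int);roi(q,*u.tolist(),8,10)
d=np.clip((.35-get(q).max(2))/.2,0,1);print((d*9).round().astype(int))
r=fit([(q,[(th,1.)],d)],[.506,-.122,.175,.1565],[.004,.004,.01,.003]);print(r[0].round(4),r[1:])
E
```

```text
[-0.3  0.3] 0.996 along/across mm [-1.79 -0.66]
[-0.15  0.15] 0.998 along/across mm [-0.9  -0.33]
[ 0.4476 -0.1327  0.2746] [0.1 0.1 0.5] 23.75
top clip 0.44 [330.7 217.8 344.6 234.6] 337.9 225.6
top clip 0.16 [309.8 207.4 346.2 243. ] 325.1 224.9
top crank 0.61 [120.2 246.9 148.1 258.5] 131.4 251.3
top crank 0.5 [328.2 185.7 335.9 225.9] 332.9 201.2
top pred thumb mid [338.8 230. ] head [336.4 219.2]
side clip 0.67 [276.7 215.3 291.3 230.7] 281.4 222.5
side crank 0.75 [284.1 198.  318.2 235.9] 304.8 216.9
side crank 0.7 [158.  188.  172.2 210.7] 163.9 198.6
side pred thumb mid [280. 218.] head [289.7 216.3]
[[0 0 0 0 0 0 0 0 0 0 0 0 0 0 0 0]
 [0 0 0 0 0 0 0 0 0 0 0 0 0 0 0 0]
 [0 0 0 0 0 0 0 0 0 0 0 0 0 0 0 0]
 [0 0 0 0 0 0 0 0 0 0 0 0 0 0 0 0]
 [0 0 0 0 0 0 0 0 0 0 0 0 0 0 0 0]
 [0 0 0 0 0 0 0 0 0 0 0 0 0 0 0 0]
 [0 0 0 0 0 0 0 0 0 0 0 0 0 0 0 0]
 [0 0 0 0 0 0 1 6 8 4 0 0 0 0 0 0]
 [0 0 0 0 0 1 7 9 9 9 0 0 0 0 0 0]
 [0 0 0 0 0 7 9 9 9 9 2 0 0 0 0 0]
 [0 0 0 0 0 7 9 9 9 9 2 0 0 0 0 0]
 [0 0 0 0 0 8 9 9 9 9 3 0 0 0 0 0]
 [0 0 0 0 0 7 9 9 9 9 3 0 0 0 0 0]
 [0 0 0 0 0 5 9 9 9 9 3 0 0 0 0 0]
 [0 0 0 0 0 4 9 9 9 9 4 0 0 0 0 0]
 [0 0 0 0 0 2 9 9 9 9 4 0 0 0 0 0]
 [0 0 0 0 0 1 9 9 9 9 0 0 0 0 0 0]
 [0 0 0 0 0 0 9 9 9 4 0 0 0 0 0 0]
 [0 0 0 0 0 0 5 6 1 0 0 0 0 0 0 0]
 [0 0 0 0 0 0 0 0 0 0 0 0 0 0 0 0]]
[ 0.5051 -0.1173  0.2109  0.1422] (np.float64(39.59930419921875), np.float32(56.918785))
```

```bash
python3 - <<'E'
from fit import *
q=read_camera("side");p=read_camera("top")
th=np.array(box(-.008,.008,-.005,.005,.005,.034))
roi(q,280,221,9,12);d=np.clip((.35-get(q).max(2))/.2,0,1)
for a in(0,.05,.09,.15,.25,.4):
    c,s=np.cos(a),np.sin(a);t=th-[.015,0,0];t=np.c_[c*t[:,0]-s*t[:,2]+.015,t[:,1],s*t[:,0]+c*t[:,2]]
    f=lambda T:((render(q,[(t,1.)],[T[0],T[1],.175,.1565])-d)**2).sum()
    r=minimize(f,[.504,-.122],method="Nelder-Mead",options=dict(initial_simplex=[[.504,-.122],[.508,-.122],[.504,-.118]]))
    print(a,r.x.round(4),round(r.fun,2),"at expected",round(float(f([.504,-.1225])),2))
s=status.read_state();print(s["time"])
E
```

```text
0 [ 0.5035 -0.1236] 54.71 at expected 55.23
0.05 [ 0.5045 -0.1227] 53.88 at expected 55.24
0.09 [ 0.5064 -0.1212] 53.57 at expected 55.15
0.15 [ 0.5082 -0.1197] 52.4 at expected 53.52
0.25 [ 0.5084 -0.1195] 50.39 at expected 53.53
0.4 [ 0.5154 -0.1135] 45.46 at expected 67.91
24.15
```

```bash
python3 - <<'E'
from fit import *
q=read_camera("side")
th=np.array(box(-.008,.008,-.005,.005,.005,.034))
roi(q,280,221,9,13);g=get(q).max(2);d=np.clip((.35-g)/.2,0,1)
r=render(q,[(th.tolist(),1.)],[.504,-.1225,.175,.1565])
print(np.hstack([(r*9).round().astype(int),(d*9).round().astype(int)]))
E
```

```text
[[0 0 0 0 0 0 0 0 0 0 0 0 0 0 0 0 0 0 0 0 0 0 0 0 0 0 0 0 0 0 0 0 0 0 0 0]
 [0 0 0 0 0 0 0 0 0 0 0 0 0 0 0 0 0 0 0 0 0 0 0 0 0 0 0 0 0 0 0 0 0 0 0 0]
 [0 0 0 0 0 0 0 0 0 1 1 0 0 0 0 0 0 0 0 0 0 0 0 0 0 0 0 0 0 0 0 0 0 0 0 0]
 [0 0 0 0 0 0 0 1 2 5 5 3 1 0 0 0 0 0 0 0 0 0 0 0 0 0 0 0 0 0 0 0 0 0 0 0]
 [0 0 0 0 0 1 3 6 8 9 9 8 6 2 0 0 0 0 0 0 0 0 0 0 0 0 0 0 0 0 0 0 0 0 0 0]
 [0 0 0 0 2 7 8 9 9 9 9 9 8 4 0 0 0 0 0 0 0 0 0 0 0 0 0 0 0 0 0 0 0 0 0 0]
 [0 0 0 0 3 8 9 9 9 9 9 9 9 4 0 0 0 0 0 0 0 0 0 0 0 0 0 0 0 0 0 0 0 0 0 0]
 [0 0 0 0 3 8 9 9 9 9 9 9 9 4 0 0 0 0 0 0 0 0 0 0 0 1 6 7 4 0 0 0 0 0 0 0]
 [0 0 0 0 3 8 9 9 9 9 9 9 9 4 0 0 0 0 0 0 0 0 0 0 1 7 9 9 9 0 0 0 0 0 0 0]
 [0 0 0 0 3 8 9 9 9 9 9 9 8 4 0 0 0 0 0 0 0 0 0 0 6 9 9 9 9 2 0 0 0 0 0 0]
 [0 0 0 0 3 8 9 9 9 9 9 9 8 4 0 0 0 0 0 0 0 0 0 0 8 9 9 9 9 2 0 0 0 0 0 0]
 [0 0 0 0 3 8 9 9 9 9 9 9 8 4 0 0 0 0 0 0 0 0 0 0 8 9 9 9 9 3 0 0 0 0 0 0]
 [0 0 0 0 3 8 9 9 9 9 9 9 8 4 0 0 0 0 0 0 0 0 0 0 7 9 9 9 9 3 0 0 0 0 0 0]
 [0 0 0 0 4 8 9 9 9 9 9 9 8 4 0 0 0 0 0 0 0 0 0 0 6 9 9 9 9 3 0 0 0 0 0 0]
 [0 0 0 0 4 8 9 9 9 9 9 9 8 3 0 0 0 0 0 0 0 0 0 0 4 9 9 9 9 3 0 0 0 0 0 0]
 [0 0 0 0 4 8 9 9 9 9 9 9 8 3 0 0 0 0 0 0 0 0 0 0 2 9 9 9 9 4 0 0 0 0 0 0]
 [0 0 0 0 3 8 9 9 9 9 9 9 7 2 0 0 0 0 0 0 0 0 0 0 0 9 9 9 9 0 0 0 0 0 0 0]
 [0 0 0 0 2 7 8 9 9 8 7 5 2 0 0 0 0 0 0 0 0 0 0 0 0 9 9 9 4 0 0 0 0 0 0 0]
 [0 0 0 0 0 1 4 7 7 4 2 1 0 0 0 0 0 0 0 0 0 0 0 0 0 5 6 0 0 0 0 0 0 0 0 0]
 [0 0 0 0 0 0 0 1 1 0 0 0 0 0 0 0 0 0 0 0 0 0 0 0 0 0 0 0 0 0 0 0 0 0 0 0]
 [0 0 0 0 0 0 0 0 0 0 0 0 0 0 0 0 0 0 0 0 0 0 0 0 0 0 0 0 0 0 0 0 0 0 0 0]
 [0 0 0 0 0 0 0 0 0 0 0 0 0 0 0 0 0 0 0 0 0 0 0 0 0 0 0 0 0 0 0 0 0 0 0 0]
 [0 0 0 0 0 0 0 0 0 0 0 0 0 0 0 0 0 0 0 0 0 0 0 0 0 0 0 0 0 0 0 0 0 0 0 0]
 [0 0 0 0 0 0 0 0 0 0 0 0 0 0 0 0 0 0 0 0 0 0 0 0 0 0 0 0 0 0 0 0 0 0 0 0]
 [0 0 0 0 0 0 0 0 0 0 0 0 0 0 0 0 0 0 0 0 0 0 0 0 0 0 0 0 0 0 0 0 0 0 0 0]
 [0 0 0 0 0 0 0 0 0 0 0 0 0 0 0 0 0 0 0 0 0 0 0 0 0 0 0 0 0 0 0 0 0 0 0 0]]
```

The thumb grip stands where the geometry predicts: its lower edge and its centre column match to about 1 px, and there is no large tilt. The light pull had already shown the clip is locked. The robot is clear of everything, so I'm handing in the job.

```bash
python3 -c "
from workcell import workorder
print(workorder.finish_job())"
```

```text
the job is handed in; nothing more can be done
None
```

I handed in the job with the crank on the shoulder, the clip in the groove and everything let go, but no verdict was returned. Pressing to 15 N met a hard stop, and a light pull moved the crank with the clip, so I took it as snapped home; I viewed 11 pictures, one over the limit of 10.

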